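# Fetch the V-block from behind the containers

## Robot

A 6-joint arm with a two-finger parallel gripper is mounted at the origin on the work surface. World frame = base frame: x ahead of the robot, y to its left, z up, the work surface at z = 0. Lengths are in m, angles in rad, forces in N, time in s.
With the tool pointing down it reaches from about 0.35 to 0.85 m from the base axis. Payload 8.1 kg.
Tool frame: the origin (TCP) lies on the mounting face of the last link; the fingertips stand 186 mm ahead of it and the grasp point (between the pads) lies 167 mm ahead of it; z points along the fingers, y is the line along which they close (so a half turn about z gives the same grasp; the last joint's range is limited). The gripper opens to 93 mm and grips with 3 to 60 N. Pads are 15 mm wide; open, the fingers measure 128 mm over their backs; the gripper's body (75 mm by 188 mm) begins 65 mm behind the grasp point.
Start: joints at [-1.435, 0.13, 1.488, -0, 1.523, -0.085], TCP at [0.131, -0.585, 0.405] pointing down, gripper open.
Joint ranges: [-2.96, 2.96], [-0.89, 2.26], [0.02, 2.5], [-1.34, 4.48], [0, 2.73], [-2.66, 2.66]. Speed limits (rad/s): [2.39, 2.39, 2.79, 3.14, 3.14, 3.14].

## Interface

Orientations are given as a rotation vector (axis times angle).
In Python, from plant import * gives the robot as it stands. The module is installed in compiled form; this text tells all that it offers.
- The arm moves only by the tool arm_command, never from a script. Its argument "increments" is a list of rows, each a list of 6 numbers: the shift along the tool's x, y, z in units of 0.2 m (1.0 is 0.2 m), then the turn, a rotation vector about the tool's x, y, z in units of pi rad (1.0 is pi rad). A call has exactly 5 rows; each row is the pose to reach, as a shift and turn from the pose commanded when the call began, along the tool's axes at that moment, turning the shorter way round; what a row does not reach only later rows make up. A row lasts 1/8 s, in which the tool goes at most 62.5 mm and 10.7 degrees, less where a joint would pass 70% of its speed; a pose out of reach is approached as far as the arm can. A call with a number of a shift or a turn outside -1 to 1 is refused whole. A call with a gripper value outside its range is refused whole. "fingers" is the closure, from -1 (fully open) to 1 (shut), set as the call begins (left out, the last holds). The fingers move at their own pace and stop on an object; "force" is the grip in N (left out, the last holds). Time passes only in rows, so rows that repeat a pose let the fingers close, or fill a call up. It gives the time, the measured TCP pose, the force, the opening and the grip force at its end, in the units of the state.
- read_state(): the state, without advancing time (a new reading comes with each control period).
- read_camera(name): name is "side" or "top"; returns a dict with "image" (420x560x3 uint8, red, green, blue), "fx", "fy", "cx", "cy" (pixels), "T" (4x4, takes a point from camera to world coordinates). Camera axes: x right, y down, z forward; pixel columns grow to the right and rows downward; lengths in m; the calibration is good to about 2 mm. A picture is of the moment at which its call begins. There is no depth.
- close_job(): hands the job in; it is judged then, once.
The state is a dict: "t": time; "q": joint angles; "dq": joint speeds; "joint_torque": joint torques, N m; "tool_pos": TCP position; "orientation": TCP orientation; "force": force on the tool from outside, world axes, zero at the start; "wrist_torque": the same for the moment, N m; "opening": finger opening in m; "gripper_force": force on a finger pad.
Only numpy, scipy, OpenCV 4.12 (cv2) and the standard library are available. Lean on these libraries where they do the work, as an engineer would, in place of code of your own. Each camera call takes 0.05 s, during which the arm holds its last target. There are 200 camera calls.

## Task

I need the steel V-block from the back of the plywood caddy. First stand all three containers from the caddy's front row upright on the steel tray, then set the V-block upright on the middle of the black rubber mat, its groove along the mat's longer side, while the containers wait on the tray. Then put each container back upright in the middle of the very cork pad it came from, the rectangular tin square to the caddy, and leave the stepped pulley beside the V-block's place as it is.

Things in the scene. Friction and masses are not known exactly. Their poses are not given: they have to be found in the camera images.
- caddy: Fixed plywood caddy, 190 (x) x 280 (y) mm, origin at centre of underside. Floor top 8 mm up, rim 20 mm high. Five flat brown cork pads 72 x 74 mm on its floor: front row at x = -45, y = -85, 0, 85 mm (a container on each, in any order); back row at x = 45, y = -43, 43 mm (V-block and pulley, either way round). Things start within 3 mm of pad centres in x and y.
- jar_mid (a point): Centre (half-way up) of a round jar of screws with clear glass sides and a steel lid: upright cylinder 58 mm in diameter, 85 mm high. Loose, about 0.2 kg.
- canister_mid (a point): Centre (half-way up) of a slim round aluminium canister with a black cap: 100 mm high, body 48 mm in diameter up to 78 mm, above it the cap about 34 mm in diameter. Best gripped on the body, 55 to 70 mm above its foot. Loose, about 0.2 kg.
- tin_mid (a point): Centre (half-way up the body) of a rectangular grey tin with a paper band: body 40 (x) x 56 (y) x 80 mm high, and a small black spout cap (22 mm in diameter) standing 15 mm above the top, 12 mm off-centre towards +y. Starts within 0.1 rad of square to the caddy (x along its x). Loose, about 0.26 kg.
- vblock_mid (a point): Centre (half-way up) of a bare steel V-block: 40 (x) x 60 (y) x 45 mm high, V groove 36 mm wide and 18 mm deep in its top, along y. On a back pad, groove along the caddy's y within 0.1 rad. Grip across its 40 mm width; the containers in front stand about 40 mm higher and leave no room for a gripper's body. Loose, about 0.45 kg.
- pulley_mid (a point): Centre (half-way up) of a stepped aluminium pulley, 46 mm in diameter at its foot, 36 mm high, on the other back pad; loose, to be left alone.
- tray: Fixed shallow steel tray at one side of the caddy, 300 (x) x 130 (y) mm, origin at the centre of its underside. Floor top 3 mm above the origin, rim 11 mm high in all, 3 mm thick. The side area; the three containers fit in a row along x, 90 mm apart.
- mat: Fixed black rubber mat at the other side of the caddy, 85 (x) x 115 (y) x 6 mm thick; origin at the centre of its underside, its top is 6 mm above.
Things that resemble listed ones, but are neither listed nor needed, are in the scene too. Leave any pink look-alike of the part that bears tin_mid alone. What is shaped like the part that bears canister_mid but pink is not meant.

How it is judged:
On the way, in this order (a step that is already met when the one before it is completed fails the run):
1. all three containers stand released and upright on the tray (x of jar_mid in the frame of tray between -0.135 and 0.135 m and y of jar_mid in the frame of tray between -0.055 and 0.055 m and z of jar_mid in the frame of tray below 0.0505 m and angle between each of jar_mid, canister_mid, tin_mid's own z axis and vertical below 0.1 rad and contact force between the fingers and jar below 0.3 N and x of canister_mid in the frame of tray between -0.135 and 0.135 m and y of canister_mid in the frame of tray between -0.055 and 0.055 m and z of canister_mid in the frame of tray below 0.058 m and contact force between the fingers and canister below 0.3 N and x of tin_mid in the frame of tray between -0.135 and 0.135 m and y of tin_mid in the frame of tray between -0.055 and 0.055 m and z of tin_mid in the frame of tray below 0.048 m and contact force between the fingers and tin below 0.3 N), for 0.2 s.
2. the V-block stands released on the middle of the mat, groove along its longer side, while the containers still wait on the tray (all of step 1 and horizontal distance between vblock_mid and mat below 0.012 m and z of vblock_mid in the frame of mat below 0.0335 m and angle between vblock_mid's own z axis and vertical below 0.1 rad and angle between the y axis of vblock_mid and the y axis of mat, either way round below 0.2 rad and contact force between the fingers and vblock below 0.3 N), for 0.2 s.
At the end, for the whole second after the job is handed in: V-block on the mat within 12 mm of its centre, groove within 0.2 rad of the longer side; containers upright within 15 mm of their starts, tin within 0.25 rad of square to the caddy; pulley within 15 mm of its start; all released and at rest (horizontal distance between vblock_mid and mat below 0.012 m and z of vblock_mid in the frame of mat below 0.0335 m and angle between each of vblock_mid, jar_mid, canister_mid, tin_mid's own z axis and vertical below 0.1 rad and angle between the y axis of vblock_mid and the y axis of mat, either way round below 0.2 rad and contact force between the fingers and vblock below 0.3 N and distance of each of jar_mid, canister_mid, tin_mid, pulley_mid from where it was at the start of the episode below 0.015 m and angle between the x axis of tin_mid and the x axis of caddy, either way round below 0.25 rad and linear speed of each of jar, canister, tin, vblock below 0.02 m/s and contact force between the fingers and jar below 0.3 N and contact force between the fingers and canister below 0.3 N and contact force between the fingers and tin below 0.3 N); the robot touches nothing.
It fails at once if a container or the V-block is tipped over (more than 0.7 rad) (angle between any of jar_mid, canister_mid, tin_mid, vblock_mid's own z axis and vertical above 0.7 rad).
It fails at once if the pulley is knocked or moved by more than 15 mm (distance of pulley_mid from where it was at the start of the episode above 0.015 m).
It also fails if it takes over 144 s, if anything falls off the work surface, if the arm or the gripper's body presses on something with over 40 N, if the wrist force passes 120 N, or if a joint passes its speed limit or range.

## Working session

There is one attempt and no reset: what is moved stays moved. The work goes in short steps, Python scripts to look and compute and a tool call to move; the robot and the scene stay as the last step left them, time stands still between calls to the robot, and variables do not carry over. Pictures are saved under pics/ and viewed, at most 14 in all, crops included, and the job is handed in when it is done.

Besides the shell and the picture viewer there is one more tool, called by a JSON object that holds its "api" and its "payload", one argument or row to a line. arm_command: Moves the arm, as the interface text tells. Shifts and turns lie within -1 to 1; 1 stands for 0.2 m of shift or pi rad of turn. Its arguments: {"type":"object","properties":{"increments":{"type":"array","items":{"type":"array","items":{"type":"number","minimum":-1,"maximum":1}}},"fingers":{"type":"number"},"force":{"type":"number"}},"required":["increments"]}

```bash
mkdir -p pics
python3 - <<'E'
from plant import *
import cv2,numpy as np,pickle
s=read_state();print({k:np.round(v,4) for k,v in s.items()})
for n in("top","side"):
    c=read_camera(n);cv2.imwrite(f"pics/{n}0.png",c["image"][:,:,::-1]);pickle.dump(c,open(n+"0.pkl","wb"))
    print(n,c["fx"],c["fy"],c["cx"],c["cy"]);print(np.round(c["T"],4))
E
```

```text
{'t': np.float64(0.0), 'q': array([-1.4354,  0.1312,  1.4893, -0.    ,  1.523 , -0.0854]), 'dq': array([-0.0009,  0.0002, -0.0004, -0.0015,  0.001 ,  0.0008]), 'joint_torque': array([ 8.00000e-04, -5.59842e+01, -4.91757e+01,  7.68000e-02,
        3.60000e-02, -2.00000e-04]), 'tool_pos': array([ 0.1314, -0.5852,  0.4037]), 'orientation': array([-3.1206e+00, -3.4600e-01,  1.0000e-04]), 'force': array([0.822 , 0.0402, 0.0906]), 'wrist_torque': array([-0.011 ,  0.0139, -0.0138]), 'gripper_force': np.float64(0.0), 'opening': np.float64(0.0931)}
top 431.72473768223233 431.72473768223233 275.7315331746854 207.84781803984765
[[-0.0185 -0.9826  0.1849  0.3441]
 [-0.9998  0.0164 -0.0127  0.0157]
 [ 0.0095 -0.1851 -0.9827  0.9841]
 [ 0.      0.      0.      1.    ]]
side 501.02812787372824 501.02812787372824 283.2672322039174 210.49350288563664
[[ 0.9713 -0.1702  0.1661  0.3343]
 [-0.2376 -0.6646  0.7084 -0.7552]
 [-0.0102 -0.7276 -0.686   0.7983]
 [ 0.      0.      0.      1.    ]]
```

View pics/top0.png

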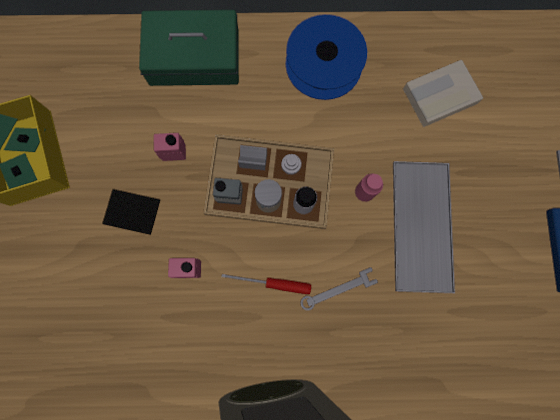

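View pics/side0.png

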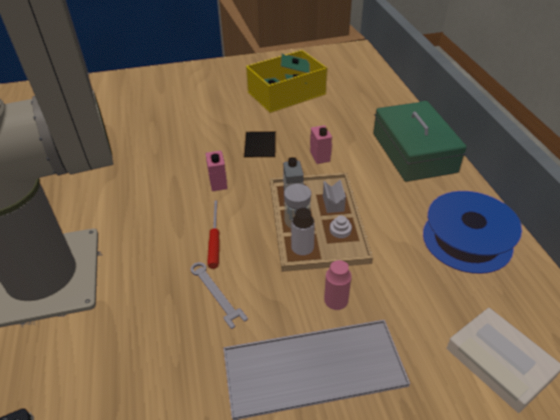

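The top view shows the caddy at about (206–333, 137–226), with the tin at (227,190), jar (268,194) and canister (305,200) in front, and the V-block (252,157) and pulley (291,163) behind. The tray is at (423,227), the mat at (131,212), and the pink decoys at (170,146), (184,267) and (370,187). I'll zoom in next to measure.

Run:
```python
import cv2,pickle
a=pickle.load(open("top0.pkl","rb"))["image"][:,:,::-1];b=pickle.load(open("side0.pkl","rb"))["image"][:,:,::-1]
cv2.imwrite("pics/tz.png",cv2.resize(a[130:230,200:340],None,fx=5.7,fy=5.7,interpolation=cv2.INTER_CUBIC))
cv2.imwrite("pics/sz.png",cv2.resize(b[145:275,260:380],None,fx=4.6,fy=4.6,interpolation=cv2.INTER_CUBIC))
```

```text
(no output)
```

View pics/tz.png

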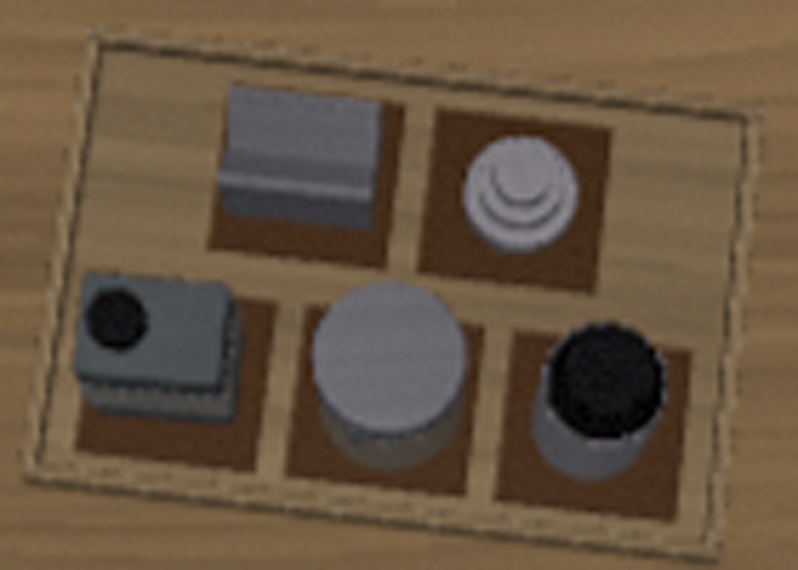

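View pics/sz.png

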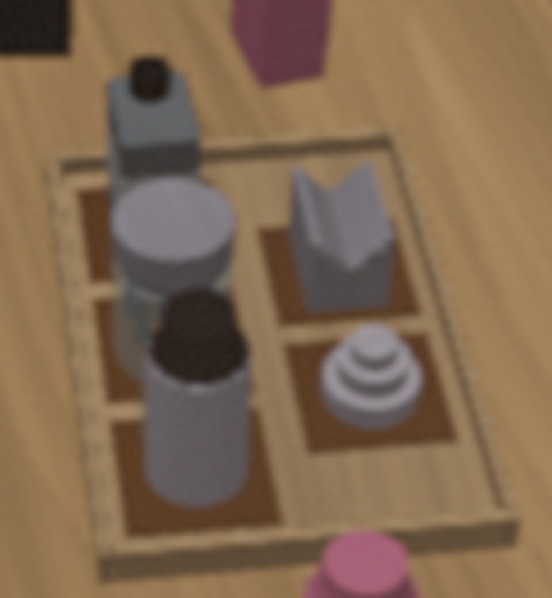

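The zooms match the task text: tin, jar and canister sit on the front pads from left to right, with the V-block back left and the pulley back right. Next I fit the poses.

```bash
cat > h.py <<'E'
import numpy as np,cv2,pickle
from scipy.spatial.transform import Rotation as R
def ray(c,p,z):
    p=np.atleast_2d(p).astype(float);d=np.c_[(p[:,0]-c["cx"])/c["fx"],(p[:,1]-c["cy"])/c["fy"],np.ones(len(p))]@c["T"][:3,:3].T
    o=c["T"][:3,3];return (o+d*((z-o[2])/d[:,2])[:,None])[:,:2]
def fit(w,m):  # rigid 2d: w = Rm+t
    w,m=np.array(w),np.array(m,float);a=w-w.mean(0);b=m-m.mean(0)
    th=np.arctan2((b[:,0]*a[:,1]-b[:,1]*a[:,0]).sum(),(a*b).sum())
    Q=np.array([[np.cos(th),-np.sin(th)],[np.sin(th),np.cos(th)]]);t=w.mean(0)-Q@m.mean(0)
    return t,th,np.linalg.norm(w-(m@Q.T+t),axis=1)
def proj(c,P):
    q=(np.atleast_2d(P)-c["T"][:3,3])@c["T"][:3,:3];return np.c_[q[:,0]/q[:,2]*c["fx"]+c["cx"],q[:,1]/q[:,2]*c["fy"]+c["cy"]]
rect=lambda a,b:np.array([[a,b],[a,-b],[-a,-b],[-a,b]])/2
E
python3 - <<'E'
from h import *
np.set_printoptions(precision=4,suppress=True)
c=pickle.load(open("top0.pkl","rb"));s=pickle.load(open("side0.pkl","rb"))
Z=lambda p:(np.array(p)+.5)/5.7+[200,130]-.5
S=lambda p:(np.array(p)+.5)/4.6+[260,145]-.5
t,th,r=fit(ray(c,Z([(95,35),(758,112),(718,557),(25,482)]),.02),rect(.19,.28));print("caddy top",t,th,r)
Q=np.array([[np.cos(th),-np.sin(th)],[np.sin(th),np.cos(th)]])
t2,th2,r2=fit(ray(s,S([(395,138),(516,520),(100,558),(52,162)]),.02),rect(.19,.28));print("caddy side",t2,th2,r2)
for n,y in(("L",.085),("M",0),("R",-.085)):print("pad",n,t+Q@[-.045,y])
for n,y in(("L",.043),("R",-.043)):print("pad b",n,t+Q@[.045,y])
print("jar",ray(c,Z((389,358)),.093),ray(s,S((173,222)),.093))
print("can",ray(c,Z((605,380)),.108),ray(s,S((205,325)),.108))
print("tin",*fit(ray(c,Z([(85,272),(238,285),(224,388),(75,372)]),.088),rect(.04,.056)))
print("tin cap",ray(c,Z((117,319)),.103))
print("vb",*fit(ray(c,Z([(229,87),(382,100),(374,197),(220,182)]),.053),rect(.04,.06)))
print("pul foot",ray(c,Z((521,197)),.014))
g=cv2.cvtColor(c["image"],cv2.COLOR_RGB2GRAY);m=(g[170:250,90:170]<45).astype(np.uint8)
k=max(cv2.findContours(m,0,1)[0],key=cv2.contourArea);b=cv2.boxPoints(cv2.minAreaRect(ray(c,k[:,0]+[90,170],.006).astype(np.float32)));print("mat",b,b.mean(0),np.linalg.norm(b[1]-b[0]),np.linalg.norm(b[2]-b[1]))
print("tray",*fit(ray(c,[(393,163),(448,163),(453.5,291.5),(396,292)],.011),rect(.13,.3)))
print("tray",ray(c,[(393,163),(448,163),(453.5,291.5),(396,292)],.011))
E
```

```text
caddy top [0.5887 0.0162] -0.13231121056400896 [0.0035 0.0036 0.0033 0.0018]
caddy side [0.5914 0.0133] -0.13713831834857934 [0.0056 0.0048 0.0035 0.0048]
pad L [0.5553 0.1064]
pad M [0.5441 0.0222]
pad R [ 0.5329 -0.0621]
pad b L [0.639  0.0529]
pad b R [ 0.6277 -0.0323]
jar [[0.5453 0.0203]] [[0.5469 0.019 ]]
can [[ 0.5324 -0.0584]] [[ 0.5384 -0.066 ]]
tin [0.5589 0.1073] -0.11366770839365815 [0.0011 0.0008 0.0001 0.0008]
tin cap [[0.5593 0.1199]]
vb [0.6423 0.0537] -0.10502961299746807 [0.0007 0.0002 0.0006 0.0006]
pul foot [[ 0.6297 -0.0343]]
mat [[0.4719 0.2894]
 [0.553  0.2699]
 [0.5797 0.3805]
 [0.4986 0.4001]] [0.5258 0.335 ] 0.08343529 0.11379564
tray [ 0.4804 -0.3314] -0.030803168867814357 [0.1205 0.118  0.1208 0.1188]
tray [[ 0.6296 -0.2739]
 [ 0.6276 -0.4034]
 [ 0.3315 -0.3883]
 [ 0.3328 -0.2601]]
```

Everything agrees with the stated sizes: tray 300x130, mat 114x83, and containers within about 3 mm of their pads. I'll grip across caddy x with a constant yaw, psi = pi/2 − 0.125, and use partial finger openings over the tray.

```bash
cat > go.py <<'E'
import sys;from h import *
from plant import *
def go(*targets):  # each x,y,zgrasp,yaw ; chained, prints the row from the preceding pose
    s=read_state();p=np.array(s["tool_pos"]);r=R.from_rotvec(s["orientation"])
    print("t %.2f grasp"%s["t"],np.round(p+r.apply([0,0,.167]),4),"open %.4f"%s["opening"])
    for x,y,z,yaw in targets:
        rt=R.from_euler("z",yaw+np.pi/2)*R.from_euler("x",np.pi);pt=np.array([x,y,z+.167])
        print(np.round(np.r_[r.inv().apply(pt-p)/.2,(r.inv()*rt).as_rotvec()/np.pi],4).tolist());p,r=pt,rt
if __name__=="__main__":go(*[list(map(float,a.split(","))) for a in sys.argv[1:]])
E
python3 go.py .534,-.062,.22,-.125 .534,-.062,.072,-.125 .534,-.062,.2,-.125 .575,-.335,.2,-.125 .575,-.335,.068,-.125
```

```text
t 0.10 grasp [ 0.1313 -0.5849  0.2368] open 0.0927
[2.5371, -2.1116, 0.0878, -0.0005, -0.0004, -0.3899]
[-0.0, -0.0, 0.74, 0.0, 0.0, 0.0]
[0.0, 0.0, -0.64, 0.0, 0.0, 0.0]
[-1.3288, 0.3736, 0.0, 0.0, 0.0, 0.0]
[-0.0, -0.0, 0.66, 0.0, 0.0, 0.0]
```

{"api": "arm_command", "payload": {
  "increments": [
    [0.2, -0.16, 0, 0, 0, -0.05],
    [0.4, -0.33, 0, 0, 0, -0.1],
    [0.6, -0.5, 0.02, 0, 0, -0.15],
    [0.8, -0.67, 0.04, 0, 0, -0.2],
    [1.0, -0.83, 0.04, 0, 0, -0.25]
  ],
  "fingers": -1,
  "force": 25
}}

```text
t: 0.72
tool_pos: [0.2908, -0.378, 0.3959]
orientation: [-2.748, -1.521, -0.0]
force: [0.5, -0.5, 0.2]
opening: 0.0931
gripper_force: 0.0
```

```bash
python3 go.py .534,-.062,.22,-.125
```

```text
t 0.72 grasp [ 0.2907 -0.3778  0.2289] open 0.0931
[1.9843, 0.1917, 0.0457, -0.0003, -0.0003, -0.1384]
```

{"api": "arm_command", "payload": {
  "increments": [
    [0.2, 0.02, 0, 0, 0, -0.03],
    [0.4, 0.04, 0.01, 0, 0, -0.06],
    [0.6, 0.06, 0.02, 0, 0, -0.09],
    [0.8, 0.08, 0.03, 0, 0, -0.12],
    [1.0, 0.1, 0.04, 0, 0, -0.138]
  ]
}}

```text
t: 1.35
tool_pos: [0.4147, -0.2201, 0.3883]
orientation: [-2.359, -2.074, 0.0]
force: [-0.2, -1.6, 0.6]
opening: 0.0931
gripper_force: 0.0
```

```bash
python3 go.py .534,-.062,.22,-.125
```

```text
t 1.35 grasp [ 0.4146 -0.2201  0.2213] open 0.0931
[0.8607, 0.4904, 0.0067, -0.0001, -0.0001, -0.0011]
```

{"api": "arm_command", "payload": {
  "increments": [
    [0.2, 0.12, 0, 0, 0, 0],
    [0.44, 0.25, 0, 0, 0, 0],
    [0.68, 0.38, 0, 0, 0, 0],
    [0.82, 0.46, 0, 0, 0, -0.001],
    [0.861, 0.49, 0.005, 0, 0, -0.001]
  ]
}}

```text
t: 1.98
tool_pos: [0.5344, -0.0619, 0.3872]
orientation: [-2.356, -2.077, 0.001]
force: [-0.4, -0.6, 0.3]
opening: 0.0931
gripper_force: 0.0
```

{"api": "arm_command", "payload": {
  "increments": [
    [0, 0, 0.15, 0, 0, 0],
    [0, 0, 0.35, 0, 0, 0],
    [0, 0, 0.55, 0, 0, 0],
    [0, 0, 0.7, 0, 0, 0],
    [0, 0, 0.74, 0, 0, 0]
  ]
}}

```text
t: 2.6
tool_pos: [0.5322, -0.064, 0.2372]
orientation: [-2.357, -2.071, 0.005]
force: [-0.0, -0.7, -0.5]
opening: 0.0929
gripper_force: 0.0
```

```bash
python3 go.py .534,-.062,.072,-.125
python3 - <<'E'
from h import *
from plant import *
c=read_camera("side");pickle.dump(c,open("s1.pkl","wb"))
cv2.imwrite("pics/s1.png",cv2.resize(c["image"][100:300,200:440,::-1],None,fx=3,fy=3,interpolation=cv2.INTER_CUBIC))
E
```

```text
t 2.60 grasp [ 0.5315 -0.0639  0.0702] open 0.0929
[0.0113, 0.0073, -0.0091, -0.0015, -0.0, -0.0012]
```

View pics/s1.png

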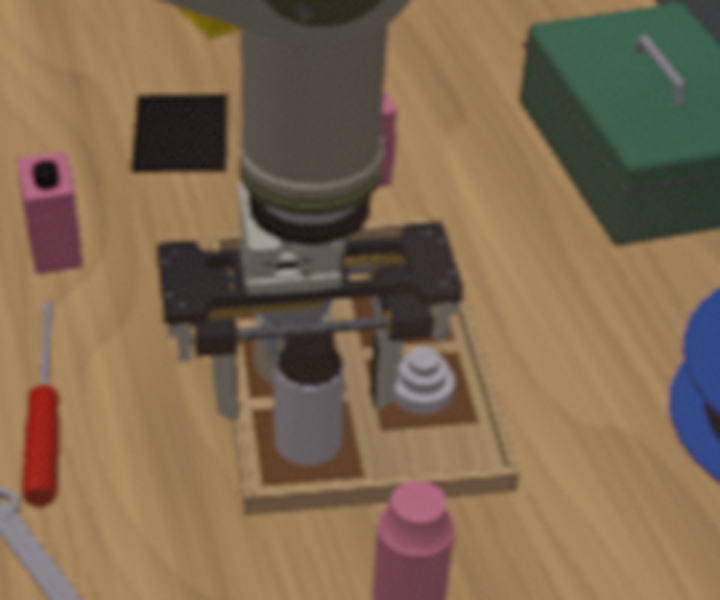

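The canister body at (308,410) is centred between the fingertips at (228,415) and (383,400), and its neighbours are clear. I'll close the gripper.

{"api": "arm_command", "payload": {
  "increments": [
    [0, 0, 0, 0, 0, 0],
    [0, 0, 0, 0, 0, 0],
    [0, 0, 0, 0, 0, 0],
    [0, 0, 0, 0, 0, 0],
    [0, 0, 0, 0, 0, 0]
  ],
  "fingers": 1,
  "force": 25
}}

```text
t: 3.28
tool_pos: [0.5341, -0.0635, 0.2402]
orientation: [2.358, 2.074, 0.001]
force: [0.1, -0.5, -1.7]
opening: 0.0481
gripper_force: 21.2
```

```bash
python3 go.py .534,-.062,.072,-.125
```

```text
t 3.27 grasp [ 0.5343 -0.0635  0.0732] open 0.0481
[0.0073, -0.0013, 0.0058, 0.0004, 0.0, -0.0009]
```

{"api": "arm_command", "payload": {
  "increments": [
    [0, 0, -0.1, 0, 0, 0],
    [0, 0, -0.25, 0, 0, 0],
    [0, 0, -0.42, 0, 0, 0],
    [0, 0, -0.58, 0, 0, 0],
    [0, 0, -0.66, 0, 0, 0]
  ]
}}

```text
t: 3.9
tool_pos: [0.534, -0.0635, 0.3734]
orientation: [2.358, 2.074, 0.002]
force: [0.0, -0.3, -2.5]
opening: 0.0476
gripper_force: 25.0
```

```bash
python3 go.py .575,-.335,.2,-.125
```

```text
t 3.90 grasp [ 0.5344 -0.0636  0.2064] open 0.0476
[-1.3203, 0.3761, 0.0328, 0.0006, 0.0001, -0.0009]
```

{"api": "arm_command", "payload": {
  "increments": [
    [-0.12, 0.03, 0, 0, 0, 0],
    [-0.32, 0.09, 0, 0, 0, 0],
    [-0.55, 0.15, 0, 0, 0, 0],
    [-0.78, 0.22, 0, 0, 0, 0],
    [-1.0, 0.28, 0, 0, 0, 0]
  ]
}}

```text
t: 4.53
tool_pos: [0.5637, -0.2704, 0.3702]
orientation: [-2.357, -2.074, 0.001]
force: [0.4, 0.1, -2.4]
opening: 0.0477
gripper_force: 25.0
```

{"api": "arm_command", "payload": {
  "increments": [
    [-0.18, 0.05, 0, 0, 0, 0],
    [-0.28, 0.08, 0, 0, 0, 0],
    [-0.32, 0.09, 0, 0, 0, 0],
    [-0.32, 0.09, 0, 0, 0, 0],
    [-0.32, 0.09, 0, 0, 0, 0]
  ]
}}

```text
t: 5.15
tool_pos: [0.5736, -0.3338, 0.3715]
orientation: [-2.357, -2.075, -0.0]
force: [-0.4, 0.9, -2.4]
opening: 0.0476
gripper_force: 25.0
```

```bash
python3 go.py .575,-.335,.2,-.125 .575,-.335,.068,-.125
```

```text
t 5.15 grasp [ 0.5735 -0.3337  0.2045] open 0.0476
[-0.0051, 0.0078, 0.0223, -0.0002, -0.0002, -0.0007]
[-0.0, -0.0, 0.66, 0.0, 0.0, 0.0]
```

{"api": "arm_command", "payload": {
  "increments": [
    [0, 0, 0.12, 0, 0, 0],
    [0, 0, 0.3, 0, 0, 0],
    [0, 0, 0.48, 0, 0, 0],
    [0, 0, 0.6, 0, 0, 0],
    [0, 0, 0.65, 0, 0, 0]
  ]
}}

```text
t: 5.78
tool_pos: [0.5731, -0.3334, 0.2399]
orientation: [-2.356, -2.074, 0.001]
force: [0.6, -0.2, -2.9]
opening: 0.0476
gripper_force: 25.0
```

{"api": "arm_command", "payload": {
  "increments": [
    [0, 0, 0.005, 0, 0, 0],
    [0, 0, 0.01, 0, 0, 0],
    [0, 0, 0.015, 0, 0, 0],
    [0, 0, 0.02, 0, 0, 0],
    [0, 0, 0.02, 0, 0, 0]
  ]
}}

```text
t: 6.4
tool_pos: [0.5735, -0.3348, 0.2379]
orientation: [2.359, 2.075, 0.0]
force: [1.0, 0.5, -2.0]
opening: 0.048
gripper_force: 25.0
```

```bash
python3 go.py .575,-.335,.068,-.125
```

```text
t 6.40 grasp [ 0.5735 -0.3348  0.0709] open 0.0480
[0.0001, 0.0075, 0.0145, 0.0001, 0.0, -0.0009]
```

{"api": "arm_command", "payload": {
  "increments": [
    [0, 0, 0.003, 0, 0, 0],
    [0, 0, 0.006, 0, 0, 0],
    [0, 0, 0.009, 0, 0, 0],
    [0, 0, 0.011, 0, 0, 0],
    [0, 0, 0.011, 0, 0, 0]
  ]
}}

```text
t: 7.02
tool_pos: [0.5735, -0.3348, 0.2355]
orientation: [-2.359, -2.075, 0.0]
force: [-0.8, 0.8, -3.0]
opening: 0.0478
gripper_force: 25.0
```

{"api": "arm_command", "payload": {
  "increments": [
    [0, 0, 0.003, 0, 0, 0],
    [0, 0, 0.005, 0, 0, 0],
    [0, 0, 0.007, 0, 0, 0],
    [0, 0, 0.008, 0, 0, 0],
    [0, 0, 0.008, 0, 0, 0]
  ]
}}

```text
t: 7.65
tool_pos: [0.5736, -0.3349, 0.2351]
orientation: [2.358, 2.075, -0.0]
force: [-3.2, 2.8, 6.2]
opening: 0.0474
gripper_force: 25.0
```

{"api": "arm_command", "payload": {
  "increments": [
    [0, 0, -0.004, 0, 0, 0],
    [0, 0, -0.006, 0, 0, 0],
    [0, 0, -0.006, 0, 0, 0],
    [0, 0, -0.006, 0, 0, 0],
    [0, 0, -0.006, 0, 0, 0]
  ],
  "fingers": -0.4
}}

```text
t: 8.28
tool_pos: [0.5735, -0.3348, 0.235]
orientation: [-2.359, -2.075, -0.0]
force: [-0.4, -0.2, 0.8]
opening: 0.065
gripper_force: 0.0
```

{"api": "arm_command", "payload": {
  "increments": [
    [0, 0, -0.1, 0, 0, 0],
    [0, 0, -0.28, 0, 0, 0],
    [0, 0, -0.5, 0, 0, 0],
    [0, 0, -0.7, 0, 0, 0],
    [0, 0, -0.76, 0, 0, 0]
  ]
}}

```text
t: 8.9
tool_pos: [0.5741, -0.3351, 0.3928]
orientation: [2.353, 2.07, 0.003]
force: [-0.5, -0.3, -0.3]
opening: 0.0652
gripper_force: 0.0
```

```bash
python3 go.py .546,.02,.22,-.125 .546,.02,.068,-.125
```

```text
t 8.90 grasp [ 0.5751 -0.3358  0.2258] open 0.0652
[1.7433, -0.3661, 0.0206, 0.0021, 0.0011, -0.0009]
[-0.0, -0.0, 0.76, 0.0, 0.0, 0.0]
```

{"api": "arm_command", "payload": {
  "increments": [
    [0.15, -0.03, 0, 0, 0, 0],
    [0.4, -0.08, 0, 0, 0, 0],
    [0.68, -0.14, 0, 0, 0, 0],
    [0.96, -0.2, 0, 0, 0, 0],
    [1.0, -0.205, 0, 0, 0, 0]
  ],
  "fingers": -1
}}

```text
t: 9.52
tool_pos: [0.5579, -0.1279, 0.3867]
orientation: [-2.354, -2.078, -0.0]
force: [0.1, -0.2, 0.6]
opening: 0.0931
gripper_force: 0.0
```

{"api": "arm_command", "payload": {
  "increments": [
    [0.2, -0.04, 0, 0, 0, 0],
    [0.42, -0.09, 0, 0, 0, 0],
    [0.62, -0.13, 0, 0, 0, 0],
    [0.72, -0.15, 0, 0, 0, 0],
    [0.744, -0.155, 0, 0, 0, 0]
  ]
}}

```text
t: 10.15
tool_pos: [0.5467, 0.0207, 0.3869]
orientation: [2.358, 2.076, -0.001]
force: [-0.0, 0.2, -0.5]
opening: 0.0931
gripper_force: 0.0
```

```bash
python3 go.py .546,.02,.22,-.125 .546,.02,.068,-.125;python3 - <<'E'
from h import *
from plant import *
c=read_camera("top");pickle.dump(c,open("t2.pkl","wb"))
cv2.imwrite("pics/t2.png",c["image"][:,:,::-1])
E
```

```text
t 10.15 grasp [0.5466 0.0206 0.2199] open 0.0931
[-0.0037, -0.0029, -0.0003, -0.0001, 0.0001, -0.0006]
[-0.0, -0.0, 0.76, 0.0, 0.0, 0.0]
```

View pics/t2.png

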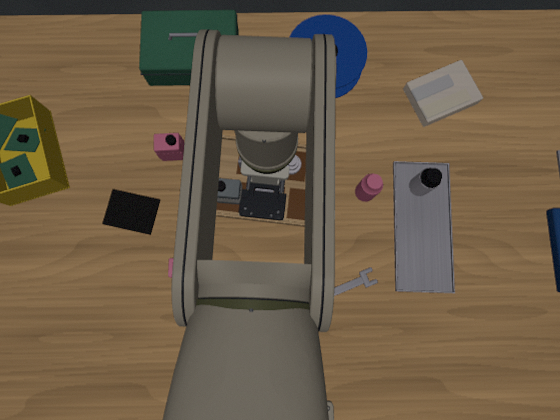

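The canister stands upright on the tray at pixel (431,178), and its front-right pad is empty. The jar is next.

{"api": "arm_command", "payload": {
  "increments": [
    [-0.002, -0.002, 0.15, 0, 0, 0],
    [-0.003, -0.002, 0.38, 0, 0, 0],
    [-0.003, -0.002, 0.6, 0, 0, 0],
    [-0.003, -0.002, 0.73, 0, 0, 0],
    [-0.003, -0.002, 0.755, 0, 0, 0]
  ]
}}

```text
t: 10.82
tool_pos: [0.5452, 0.0185, 0.2338]
orientation: [-2.358, -2.071, 0.005]
force: [0.1, 0.1, 0.0]
opening: 0.0931
gripper_force: 0.0
```

{"api": "arm_command", "payload": {
  "increments": [
    [0, 0, 0, 0, 0, 0],
    [0, 0, 0, 0, 0, 0],
    [0, 0, 0, 0, 0, 0],
    [0, 0, 0, 0, 0, 0],
    [0, 0, 0, 0, 0, 0]
  ],
  "fingers": 1
}}

```text
t: 11.45
tool_pos: [0.5464, 0.0199, 0.2369]
orientation: [2.358, 2.075, 0.001]
force: [-1.6, -0.0, 5.1]
opening: 0.0577
gripper_force: 25.0
```

```bash
python3 go.py .546,.02,.068,-.125 .546,.02,.2,-.125 .48,-.332,.2,-.125
```

```text
t 11.45 grasp [0.5465 0.0198 0.0699] open 0.0577
[0.0004, -0.0019, 0.0096, 0.0003, -0.0, -0.0009]
[0.0, 0.0, -0.66, 0.0, 0.0, 0.0]
[-1.7874, -0.108, -0.0, 0.0, 0.0, 0.0]
```

{"api": "arm_command", "payload": {
  "increments": [
    [0, 0, -0.1, 0, 0, 0],
    [0, 0, -0.25, 0, 0, 0],
    [0, 0, -0.42, 0, 0, 0],
    [0, 0, -0.58, 0, 0, 0],
    [0, 0, -0.66, 0, 0, 0]
  ]
}}

```text
t: 12.08
tool_pos: [0.5464, 0.0199, 0.3698]
orientation: [2.358, 2.074, 0.002]
force: [0.1, -0.2, -2.5]
opening: 0.0573
gripper_force: 25.0
```

{"api": "arm_command", "payload": {
  "increments": [
    [-0.12, -0.01, 0, 0, 0, 0],
    [-0.32, -0.02, 0, 0, 0, 0],
    [-0.55, -0.03, 0, 0, 0, 0],
    [-0.78, -0.05, 0, 0, 0, 0],
    [-1.0, -0.06, 0, 0, 0, 0]
  ]
}}

```text
t: 12.7
tool_pos: [0.5079, -0.1783, 0.3669]
orientation: [-2.358, -2.074, 0.001]
force: [0.2, 0.1, -2.5]
opening: 0.0576
gripper_force: 25.0
```

{"api": "arm_command", "payload": {
  "increments": [
    [-0.22, -0.01, 0, 0, 0, 0],
    [-0.44, -0.03, 0, 0, 0, 0],
    [-0.63, -0.04, 0, 0, 0, 0],
    [-0.75, -0.05, 0, 0, 0, 0],
    [-0.79, -0.05, 0, 0, 0, 0]
  ]
}}

```text
t: 13.32
tool_pos: [0.478, -0.3335, 0.3668]
orientation: [-2.359, -2.072, 0.001]
force: [0.0, 0.2, -2.1]
opening: 0.0581
gripper_force: 25.0
```

{"api": "arm_command", "payload": {
  "increments": [
    [0, 0, 0.1, 0, 0, 0],
    [0, 0, 0.28, 0, 0, 0],
    [0, 0, 0.46, 0, 0, 0],
    [0, 0, 0.6, 0, 0, 0],
    [0, 0, 0.65, 0, 0, 0]
  ]
}}

```text
t: 13.95
tool_pos: [0.4778, -0.3302, 0.2343]
orientation: [-2.353, -2.073, 0.001]
force: [0.3, 0.3, -2.4]
opening: 0.0579
gripper_force: 25.0
```

{"api": "arm_command", "payload": {
  "increments": [
    [0, 0, 0.004, 0, 0, 0],
    [0, 0, 0.008, 0, 0, 0],
    [0, 0, 0.01, 0, 0, 0],
    [0, 0, 0.01, 0, 0, 0],
    [0, 0, 0.01, 0, 0, 0]
  ]
}}

```text
t: 14.58
tool_pos: [0.4787, -0.3326, 0.2366]
orientation: [2.358, 2.074, 0.0]
force: [0.1, 0.5, -2.3]
opening: 0.0574
gripper_force: 25.0
```

```bash
python3 go.py .48,-.332,.0648,-.125
```

```text
t 14.57 grasp [ 0.4788 -0.3327  0.0696] open 0.0574
[0.0038, 0.0059, 0.0239, 0.0002, 0.0001, -0.001]
```

{"api": "arm_command", "payload": {
  "increments": [
    [0, 0, 0.006, 0, 0, 0],
    [0, 0, 0.012, 0, 0, 0],
    [0, 0, 0.018, 0, 0, 0],
    [0, 0, 0.023, 0, 0, 0],
    [0, 0, 0.023, 0, 0, 0]
  ]
}}

```text
t: 15.2
tool_pos: [0.4786, -0.3325, 0.232]
orientation: [-2.359, -2.075, 0.0]
force: [-3.6, 2.8, 3.5]
opening: 0.0575
gripper_force: 25.0
```

{"api": "arm_command", "payload": {
  "increments": [
    [0, 0, 0.002, 0, 0, 0],
    [0, 0, 0.004, 0, 0, 0],
    [0, 0, 0.004, 0, 0, 0],
    [0, 0, 0.004, 0, 0, 0],
    [0, 0, 0.004, 0, 0, 0]
  ]
}}

```text
t: 15.82
tool_pos: [0.4786, -0.3325, 0.2319]
orientation: [-2.359, -2.075, 0.0]
force: [-6.7, 3.5, 10.9]
opening: 0.0577
gripper_force: 25.0
```

{"api": "arm_command", "payload": {
  "increments": [
    [0, 0, -0.004, 0, 0, 0],
    [0, 0, -0.006, 0, 0, 0],
    [0, 0, -0.006, 0, 0, 0],
    [0, 0, -0.006, 0, 0, 0],
    [0, 0, -0.006, 0, 0, 0]
  ],
  "fingers": -0.6
}}

```text
t: 16.45
tool_pos: [0.4786, -0.3324, 0.2318]
orientation: [-2.359, -2.075, 0.0]
force: [0.0, -0.2, -0.0]
opening: 0.0746
gripper_force: 0.0
```

{"api": "arm_command", "payload": {
  "increments": [
    [0, 0, -0.1, 0, 0, 0],
    [0, 0, -0.28, 0, 0, 0],
    [0, 0, -0.5, 0, 0, 0],
    [0, 0, -0.72, 0, 0, 0],
    [0, 0, -0.78, 0, 0, 0]
  ]
}}

```text
t: 17.08
tool_pos: [0.4793, -0.3329, 0.3936]
orientation: [2.353, 2.07, 0.002]
force: [0.1, -1.1, -0.7]
opening: 0.0745
gripper_force: 0.0
```

```bash
python3 go.py .5585,.1065,.22,-.125 .5585,.1065,.068,-.125
```

```text
t 17.07 grasp [ 0.4803 -0.3338  0.2266] open 0.0745
[2.2299, 0.1125, 0.0246, 0.0021, 0.0013, -0.0009]
[-0.0, -0.0, 0.76, 0.0, 0.0, 0.0]
```

{"api": "arm_command", "payload": {
  "increments": [
    [0.15, 0.01, 0, 0, 0, 0],
    [0.4, 0.02, 0, 0, 0, 0],
    [0.68, 0.03, 0, 0, 0, 0],
    [0.96, 0.05, 0, 0, 0, 0],
    [1.0, 0.055, 0, 0, 0, 0]
  ],
  "fingers": -0.7
}}

```text
t: 17.7
tool_pos: [0.5152, -0.1324, 0.3878]
orientation: [-2.354, -2.079, -0.001]
force: [0.6, -0.9, -0.3]
opening: 0.0794
gripper_force: 0.0
```

{"api": "arm_command", "payload": {
  "increments": [
    [0.25, 0.01, 0, 0, 0, 0],
    [0.52, 0.03, 0, 0, 0, 0],
    [0.8, 0.045, 0, 0, 0, 0],
    [0.96, 0.05, 0, 0, 0, 0],
    [1.0, 0.055, 0, 0, 0, 0]
  ]
}}

```text
t: 18.32
tool_pos: [0.5516, 0.0624, 0.3876]
orientation: [-2.357, -2.077, 0.001]
force: [-0.2, -0.3, -0.3]
opening: 0.0793
gripper_force: 0.0
```

{"api": "arm_command", "payload": {
  "increments": [
    [0.15, 0.01, 0, 0, 0, 0],
    [0.228, 0.013, 0, 0, 0, 0],
    [0.228, 0.013, 0, 0, 0, 0],
    [0.228, 0.013, 0, 0, 0, 0],
    [0.228, 0.013, 0, 0, 0, 0]
  ]
}}

```text
t: 18.95
tool_pos: [0.5599, 0.1054, 0.388]
orientation: [2.36, 2.074, -0.0]
force: [-0.3, -1.1, 0.4]
opening: 0.0794
gripper_force: 0.0
```

```bash
python3 go.py .5585,.1065,.22,-.125 .5585,.1065,.068,-.125
```

```text
t 18.95 grasp [0.5599 0.1054 0.221 ] open 0.0794
[0.0044, -0.0075, 0.0049, 0.0, 0.0001, -0.0012]
[-0.0, -0.0, 0.76, 0.0, 0.0, 0.0]
```

{"api": "arm_command", "payload": {
  "increments": [
    [0.004, -0.007, 0.15, 0, 0, 0],
    [0.004, -0.007, 0.38, 0, 0, 0],
    [0.004, -0.007, 0.6, 0, 0, 0],
    [0.004, -0.007, 0.73, 0, 0, 0],
    [0.004, -0.007, 0.76, 0, 0, 0]
  ]
}}

```text
t: 19.58
tool_pos: [0.5575, 0.1067, 0.2338]
orientation: [-2.358, -2.073, 0.005]
force: [-0.0, -0.1, -1.0]
opening: 0.0791
gripper_force: 0.0
```

{"api": "arm_command", "payload": {
  "increments": [
    [0, 0, 0, 0, 0, 0],
    [0, 0, 0, 0, 0, 0],
    [0, 0, 0, 0, 0, 0],
    [0, 0, 0, 0, 0, 0],
    [0, 0, 0, 0, 0, 0]
  ],
  "fingers": 1
}}

```text
t: 20.2
tool_pos: [0.5588, 0.1074, 0.2366]
orientation: [2.358, 2.075, 0.001]
force: [-0.5, 0.4, 4.5]
opening: 0.0404
gripper_force: 24.8
```

```bash
python3 go.py .5585,.1065,.068,-.125 .5585,.1065,.2,-.125 .39,-.328,.2,-.125
```

```text
t 20.20 grasp [0.559  0.1074 0.0696] open 0.0404
[-0.0047, -0.001, 0.0079, 0.0003, -0.0001, -0.0009]
[0.0, 0.0, -0.66, 0.0, 0.0, 0.0]
[-2.2606, -0.5651, -0.0, 0.0, 0.0, 0.0]
```

{"api": "arm_command", "payload": {
  "increments": [
    [0, 0, -0.1, 0, 0, 0],
    [0, 0, -0.25, 0, 0, 0],
    [0, 0, -0.42, 0, 0, 0],
    [0, 0, -0.58, 0, 0, 0],
    [0, 0, -0.66, 0, 0, 0]
  ]
}}

```text
t: 20.82
tool_pos: [0.5589, 0.1074, 0.3711]
orientation: [2.357, 2.074, 0.005]
force: [0.8, -0.0, -2.2]
opening: 0.0398
gripper_force: 24.8
```

{"api": "arm_command", "payload": {
  "increments": [
    [-0.12, -0.03, 0, 0, 0, 0],
    [-0.32, -0.08, 0, 0, 0, 0],
    [-0.55, -0.14, 0, 0, 0, 0],
    [-0.78, -0.2, 0, 0, 0, 0],
    [-1.0, -0.25, 0, 0, 0, 0]
  ]
}}

```text
t: 21.45
tool_pos: [0.4825, -0.0858, 0.3677]
orientation: [-2.358, -2.075, 0.001]
force: [-0.5, -0.1, -2.1]
opening: 0.0399
gripper_force: 24.8
```

{"api": "arm_command", "payload": {
  "increments": [
    [-0.22, -0.06, 0, 0, 0, 0],
    [-0.45, -0.11, 0, 0, 0, 0],
    [-0.68, -0.17, 0, 0, 0, 0],
    [-0.87, -0.22, 0, 0, 0, 0],
    [-1.0, -0.25, 0, 0, 0, 0]
  ]
}}

```text
t: 22.08
tool_pos: [0.4073, -0.278, 0.3676]
orientation: [-2.36, -2.073, 0.001]
force: [0.9, 0.9, -3.4]
opening: 0.0401
gripper_force: 24.8
```

{"api": "arm_command", "payload": {
  "increments": [
    [-0.14, -0.04, 0, 0, 0, 0],
    [-0.22, -0.05, 0, 0, 0, 0],
    [-0.26, -0.065, 0, 0, 0, 0],
    [-0.26, -0.065, 0, 0, 0, 0],
    [-0.26, -0.065, 0, 0, 0, 0]
  ]
}}

```text
t: 22.7
tool_pos: [0.3892, -0.3259, 0.3679]
orientation: [-2.358, -2.075, -0.001]
force: [-0.0, 0.2, -1.7]
opening: 0.0401
gripper_force: 24.8
```

{"api": "arm_command", "payload": {
  "increments": [
    [0, 0, 0.1, 0, 0, 0],
    [0, 0, 0.28, 0, 0, 0],
    [0, 0, 0.46, 0, 0, 0],
    [0, 0, 0.6, 0, 0, 0],
    [0, 0, 0.65, 0, 0, 0]
  ]
}}

```text
t: 23.32
tool_pos: [0.3886, -0.3253, 0.236]
orientation: [-2.355, -2.074, 0.0]
force: [0.1, -0.2, -2.6]
opening: 0.0397
gripper_force: 24.8
```

{"api": "arm_command", "payload": {
  "increments": [
    [0, 0, 0.008, 0, 0, 0],
    [0, 0, 0.014, 0, 0, 0],
    [0, 0, 0.02, 0, 0, 0],
    [0, 0, 0.027, 0, 0, 0],
    [0, 0, 0.03, 0, 0, 0]
  ]
}}

```text
t: 23.95
tool_pos: [0.3889, -0.3266, 0.2321]
orientation: [2.359, 2.075, 0.0]
force: [0.1, 0.4, -2.5]
opening: 0.0398
gripper_force: 24.8
```

```bash
python3 go.py .39,-.328,.0645,-.125
```

```text
t 23.95 grasp [ 0.3889 -0.3267  0.0651] open 0.0398
[-0.0061, 0.0065, 0.0031, 0.0001, 0.0001, -0.001]
```

{"api": "arm_command", "payload": {
  "increments": [
    [0, 0, 0.002, 0, 0, 0],
    [0, 0, 0.004, 0, 0, 0],
    [0, 0, 0.006, 0, 0, 0],
    [0, 0, 0.006, 0, 0, 0],
    [0, 0, 0.006, 0, 0, 0]
  ]
}}

```text
t: 24.58
tool_pos: [0.3889, -0.3266, 0.2315]
orientation: [-2.359, -2.075, 0.0]
force: [-3.3, 2.0, 6.4]
opening: 0.0399
gripper_force: 24.9
```

{"api": "arm_command", "payload": {
  "increments": [
    [0, 0, -0.002, 0, 0, 0],
    [0, 0, -0.004, 0, 0, 0],
    [0, 0, -0.004, 0, 0, 0],
    [0, 0, -0.004, 0, 0, 0],
    [0, 0, -0.004, 0, 0, 0]
  ],
  "fingers": -0.3
}}

```text
t: 25.2
tool_pos: [0.3889, -0.3265, 0.2315]
orientation: [-2.359, -2.075, -0.0]
force: [-0.7, -0.6, -0.1]
opening: 0.0601
gripper_force: 0.0
```

{"api": "arm_command", "payload": {
  "increments": [
    [0, 0, -0.1, 0, 0, 0],
    [0, 0, -0.28, 0, 0, 0],
    [0, 0, -0.5, 0, 0, 0],
    [0, 0, -0.72, 0, 0, 0],
    [0, 0, -0.78, 0, 0, 0]
  ]
}}

```text
t: 25.82
tool_pos: [0.3894, -0.3271, 0.3912]
orientation: [2.355, 2.071, 0.0]
force: [0.1, -0.0, -0.7]
opening: 0.0603
gripper_force: 0.0
```

```bash
python3 go.py .6415,.053,.22,-.125;python3 - <<'E'
from h import *
from plant import *
c=read_camera("side");pickle.dump(c,open("s3.pkl","wb"))
cv2.imwrite("pics/s3.png",c["image"][:,:,::-1])
E
```

```text
t 25.82 grasp [ 0.3901 -0.3278  0.2242] open 0.0603
[2.0458, 1.0077, 0.0184, 0.0014, 0.0011, -0.0009]
```

View pics/s3.png

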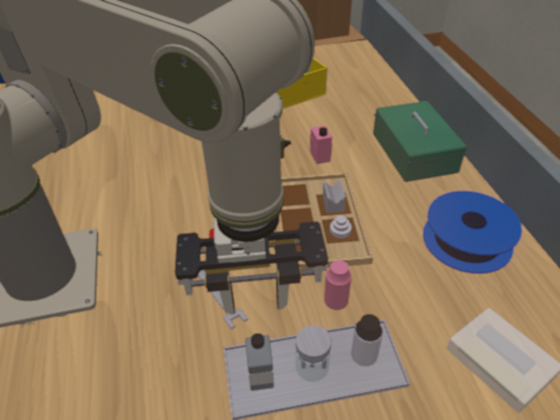

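All three containers stand upright on the tray: tin (260,360), jar (313,352) and canister (368,340). The V-block at (335,195) and pulley at (341,226) are untouched, so I go for the V-block.

{"api": "arm_command", "payload": {
  "increments": [
    [0.12, 0.06, 0, 0, 0, 0],
    [0.35, 0.17, 0, 0, 0, 0],
    [0.6, 0.3, 0, 0, 0, 0],
    [0.85, 0.42, 0, 0, 0, 0],
    [1.0, 0.5, 0, 0, 0, 0]
  ]
}}

```text
t: 26.5
tool_pos: [0.5141, -0.1386, 0.3854]
orientation: [-2.355, -2.075, 0.002]
force: [0.3, -0.2, 0.1]
opening: 0.0602
gripper_force: 0.0
```

{"api": "arm_command", "payload": {
  "increments": [
    [0.22, 0.11, 0, 0, 0, 0],
    [0.47, 0.23, 0, 0, 0, 0],
    [0.72, 0.36, 0, 0, 0, 0],
    [0.92, 0.46, 0, 0, 0, 0],
    [1.0, 0.5, 0, 0, 0, 0]
  ]
}}

```text
t: 27.12
tool_pos: [0.6386, 0.0469, 0.3849]
orientation: [-2.355, -2.076, 0.004]
force: [0.1, -0.1, -0.9]
opening: 0.0606
gripper_force: 0.0
```

{"api": "arm_command", "payload": {
  "increments": [
    [0.04, 0.016, 0.1, 0, 0, 0],
    [0.04, 0.016, 0.25, 0, 0, 0],
    [0.04, 0.016, 0.4, 0, 0, 0],
    [0.04, 0.016, 0.45, 0, 0, 0],
    [0.04, 0.016, 0.45, 0, 0, 0]
  ]
}}

```text
t: 27.75
tool_pos: [0.6418, 0.0514, 0.2961]
orientation: [-2.359, -2.073, 0.003]
force: [-0.4, 0.5, 0.9]
opening: 0.0602
gripper_force: 0.0
```

```bash
python3 go.py .6415,.053,.043,-.125;python3 - <<'E'
from h import *
from plant import *
c=read_camera("side")
cv2.imwrite("pics/s4.png",cv2.resize(c["image"][120:300,230:430,::-1],None,fx=3,fy=3,interpolation=cv2.INTER_CUBIC))
E
```

```text
t 27.75 grasp [0.6413 0.0514 0.1291] open 0.0602
[0.0081, -0.0012, 0.4307, -0.0008, 0.0002, -0.0012]
```

View pics/s4.png

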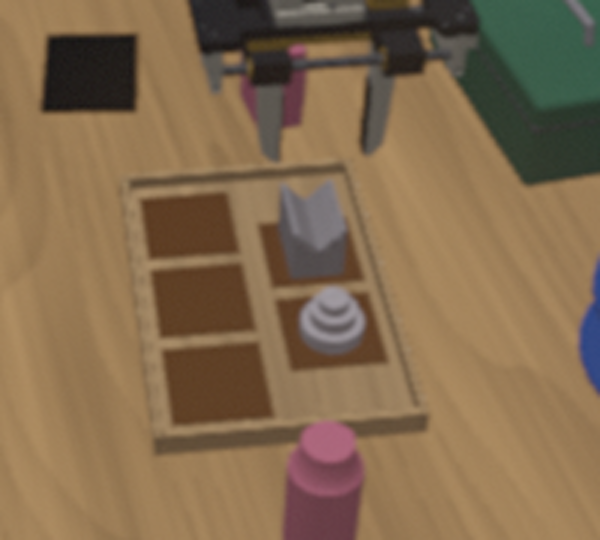

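The V-block stands alone at about (312,230) with its groove facing the camera. The open fingers are above it on either side, and all three front pads are empty. I descend.

{"api": "arm_command", "payload": {
  "increments": [
    [0.007, 0, 0.08, 0, 0, 0],
    [0.007, 0, 0.2, 0, 0, 0],
    [0.007, 0, 0.32, 0, 0, 0],
    [0.007, 0, 0.4, 0, 0, 0],
    [0.007, 0, 0.41, 0, 0, 0]
  ]
}}

```text
t: 28.42
tool_pos: [0.6421, 0.0537, 0.2141]
orientation: [-2.358, -2.074, 0.003]
force: [-0.0, -0.3, 1.0]
opening: 0.0604
gripper_force: 0.0
```

{"api": "arm_command", "payload": {
  "increments": [
    [0, 0, 0.005, 0, 0, 0],
    [0, 0, 0.01, 0, 0, 0],
    [0, 0, 0.01, 0, 0, 0],
    [0, 0, 0.01, 0, 0, 0],
    [0, 0, 0.01, 0, 0, 0]
  ]
}}

```text
t: 29.05
tool_pos: [0.6427, 0.0536, 0.2137]
orientation: [2.359, 2.075, 0.0]
force: [0.0, 0.5, -0.5]
opening: 0.0607
gripper_force: 0.0
```

{"api": "arm_command", "payload": {
  "increments": [
    [0, 0, 0.005, 0, 0, 0],
    [0, 0, 0.01, 0, 0, 0],
    [0, 0, 0.013, 0, 0, 0],
    [0, 0, 0.013, 0, 0, 0],
    [0, 0, 0.013, 0, 0, 0]
  ]
}}

```text
t: 29.68
tool_pos: [0.6426, 0.0536, 0.2109]
orientation: [-2.359, -2.075, 0.0]
force: [-0.2, 0.2, 0.5]
opening: 0.0603
gripper_force: 0.0
```

{"api": "arm_command", "payload": {
  "increments": [
    [0, 0, 0, 0, 0, 0],
    [0, 0, 0, 0, 0, 0],
    [0, 0, 0, 0, 0, 0],
    [0, 0, 0, 0, 0, 0],
    [0, 0, 0, 0, 0, 0]
  ],
  "fingers": 1,
  "force": 40
}}

```text
t: 30.3
tool_pos: [0.6424, 0.0536, 0.2109]
orientation: [-2.359, -2.075, 0.001]
force: [-3.0, 0.5, 2.9]
opening: 0.0399
gripper_force: 40.0
```

```bash
python3 go.py .6415,.0535,.044,-.125 .6415,.0535,.17,-.125 .526,.335,.17,-.237 .526,.335,.045,-.237
```

```text
t 30.30 grasp [0.6423 0.0536 0.0439] open 0.0399
[-0.0013, -0.0046, -0.0003, -0.0002, 0.0, -0.0009]
[0.0, 0.0, -0.63, 0.0, 0.0, 0.0]
[1.3245, -0.7485, -0.0, 0.0, -0.0, 0.0357]
[0.0, -0.0, 0.625, 0.0, 0.0, 0.0]
```

{"api": "arm_command", "payload": {
  "increments": [
    [0, 0, -0.1, 0, 0, 0],
    [0, 0, -0.25, 0, 0, 0],
    [0, 0, -0.42, 0, 0, 0],
    [0, 0, -0.57, 0, 0, 0],
    [0, 0, -0.64, 0, 0, 0]
  ]
}}

```text
t: 30.92
tool_pos: [0.6432, 0.0536, 0.3423]
orientation: [2.357, 2.073, 0.005]
force: [-0.5, -0.1, -4.1]
opening: 0.0395
gripper_force: 40.0
```

{"api": "arm_command", "payload": {
  "increments": [
    [0.1, -0.06, 0, 0, 0, 0.004],
    [0.28, -0.16, 0, 0, 0, 0.012],
    [0.47, -0.27, 0, 0, 0, 0.02],
    [0.66, -0.37, 0, 0, 0, 0.028],
    [0.85, -0.48, 0, 0, 0, 0.036]
  ]
}}

```text
t: 31.55
tool_pos: [0.5683, 0.2355, 0.3384]
orientation: [-2.473, -1.937, 0.001]
force: [1.0, 0.4, -4.0]
opening: 0.04
gripper_force: 40.0
```

```bash
python3 go.py .526,.335,.17,-.237
```

```text
t 31.55 grasp [0.5682 0.2355 0.1714] open 0.0400
[0.4322, -0.3246, 0.0072, -0.0002, 0.0001, -0.0016]
```

{"api": "arm_command", "payload": {
  "increments": [
    [0.18, -0.13, 0, 0, 0, 0],
    [0.35, -0.26, 0, 0, 0, 0],
    [0.43, -0.324, 0, 0, 0, -0.001],
    [0.43, -0.324, 0, 0, 0, -0.001],
    [0.43, -0.324, 0, 0, 0, -0.001]
  ]
}}

```text
t: 32.17
tool_pos: [0.5271, 0.3326, 0.3387]
orientation: [2.469, 1.941, -0.001]
force: [0.9, -1.2, -3.5]
opening: 0.0396
gripper_force: 40.0
```

{"api": "arm_command", "payload": {
  "increments": [
    [0, 0, 0.1, 0, 0, 0],
    [0, 0, 0.27, 0, 0, 0],
    [0, 0, 0.44, 0, 0, 0],
    [0, 0, 0.55, 0, 0, 0],
    [0, 0, 0.6, 0, 0, 0]
  ]
}}

```text
t: 32.8
tool_pos: [0.526, 0.332, 0.2156]
orientation: [-2.47, -1.94, 0.007]
force: [-0.8, -0.1, -3.5]
opening: 0.0397
gripper_force: 40.0
```

{"api": "arm_command", "payload": {
  "increments": [
    [0, 0, 0, 0, 0, 0],
    [0, 0, 0, 0, 0, 0],
    [0, 0, 0, 0, 0, 0],
    [0, 0, 0, 0, 0, 0],
    [0, 0, 0, 0, 0, 0]
  ]
}}

```text
t: 33.42
tool_pos: [0.5268, 0.3335, 0.2193]
orientation: [2.469, 1.942, 0.001]
force: [0.7, -0.6, -3.4]
opening: 0.0395
gripper_force: 40.0
```

```bash
python3 go.py .526,.335,.042,-.237
```

```text
t 33.42 grasp [0.5269 0.3336 0.0523] open 0.0395
[0.0062, -0.0056, 0.0516, 0.0002, -0.0001, -0.0002]
```

{"api": "arm_command", "payload": {
  "increments": [
    [0.006, -0.005, 0.012, 0, 0, 0],
    [0.006, -0.005, 0.024, 0, 0, 0],
    [0.006, -0.005, 0.036, 0, 0, 0],
    [0.006, -0.005, 0.044, 0, 0, 0],
    [0.006, -0.005, 0.044, 0, 0, 0]
  ]
}}

```text
t: 34.05
tool_pos: [0.5259, 0.3348, 0.2099]
orientation: [-2.469, -1.942, 0.001]
force: [0.7, 0.8, -2.9]
opening: 0.0393
gripper_force: 40.0
```

{"api": "arm_command", "payload": {
  "increments": [
    [0, 0, 0.003, 0, 0, 0],
    [0, 0, 0.006, 0, 0, 0],
    [0, 0, 0.009, 0, 0, 0],
    [0, 0, 0.01, 0, 0, 0],
    [0, 0, 0.01, 0, 0, 0]
  ]
}}

```text
t: 34.67
tool_pos: [0.5261, 0.3349, 0.2089]
orientation: [2.469, 1.942, 0.0]
force: [-3.8, -1.5, 4.6]
opening: 0.0396
gripper_force: 40.0
```

{"api": "arm_command", "payload": {
  "increments": [
    [0, 0, -0.002, 0, 0, 0],
    [0, 0, -0.004, 0, 0, 0],
    [0, 0, -0.004, 0, 0, 0],
    [0, 0, -0.004, 0, 0, 0],
    [0, 0, -0.004, 0, 0, 0]
  ],
  "fingers": -0.4,
  "force": 25
}}

```text
t: 35.3
tool_pos: [0.526, 0.3348, 0.2088]
orientation: [-2.469, -1.942, 0.0]
force: [0.8, 0.3, -0.4]
opening: 0.0648
gripper_force: 0.0
```

{"api": "arm_command", "payload": {
  "increments": [
    [0, 0, -0.1, 0, 0, 0],
    [0, 0, -0.28, 0, 0, 0],
    [0, 0, -0.5, 0, 0, 0],
    [0, 0, -0.75, 0, 0, 0],
    [0, 0, -0.88, 0, 0, 0]
  ]
}}

```text
t: 35.92
tool_pos: [0.5264, 0.3351, 0.3907]
orientation: [2.468, 1.941, 0.01]
force: [-0.1, 0.3, 0.5]
opening: 0.0649
gripper_force: 0.0
```

```bash
python3 go.py .3889,-.3266,.22,-.125
python3 - <<'E'
from h import *
from plant import *
c=read_camera("side");pickle.dump(c,open("s5.pkl","wb"))
cv2.imwrite("pics/s5.png",c["image"][:,:,::-1])
E
```

```text
t 35.92 grasp [0.5273 0.3356 0.2237] open 0.0649
[-3.3772, 0.1113, 0.0048, 0.0016, -0.0013, -0.0359]
```

View pics/s5.png

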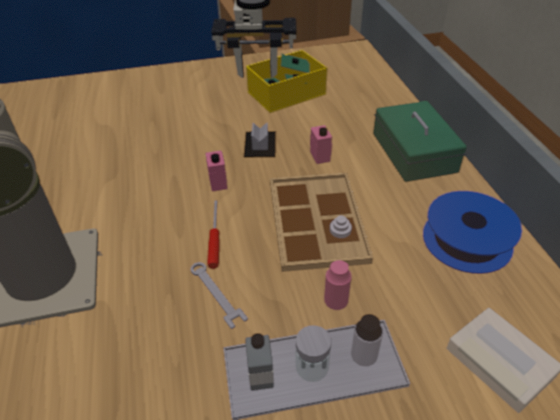

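The V-block stands centred on the mat at (261,138), the containers are still on the tray and the pulley hasn't moved. I return the tin first.

{"api": "arm_command", "payload": {
  "increments": [
    [-0.15, 0.005, 0, 0, 0, -0.005],
    [-0.4, 0.01, 0, 0, 0, -0.015],
    [-0.68, 0.02, 0, 0, 0, -0.025],
    [-0.96, 0.03, 0, 0, 0, -0.036],
    [-1.0, 0.033, 0, 0, 0, -0.036]
  ]
}}

```text
t: 36.6
tool_pos: [0.4847, 0.1363, 0.3858]
orientation: [2.358, 2.075, 0.001]
force: [-0.0, 1.2, 0.6]
opening: 0.0652
gripper_force: 0.0
```

```bash
python3 go.py .3889,-.3266,.22,-.125
```

```text
t 36.60 grasp [0.4849 0.1362 0.2188] open 0.0652
[-2.3567, -0.1806, -0.0052, 0.0004, 0.0001, -0.0008]
```

{"api": "arm_command", "payload": {
  "increments": [
    [-0.2, -0.02, 0, 0, 0, 0],
    [-0.45, -0.035, 0, 0, 0, 0],
    [-0.72, -0.055, 0, 0, 0, 0],
    [-0.96, -0.075, 0, 0, 0, 0],
    [-1.0, -0.077, 0, 0, 0, 0]
  ]
}}

```text
t: 37.22
tool_pos: [0.4449, -0.0593, 0.3857]
orientation: [2.358, 2.074, 0.001]
force: [0.5, 0.1, -0.4]
opening: 0.0653
gripper_force: 0.0
```

{"api": "arm_command", "payload": {
  "increments": [
    [-0.25, -0.02, 0, 0, 0, 0],
    [-0.52, -0.04, 0, 0, 0, 0],
    [-0.8, -0.06, 0, 0, 0, 0],
    [-0.96, -0.075, 0, 0, 0, 0],
    [-1.0, -0.077, 0, 0, 0, 0]
  ],
  "fingers": -0.3
}}

```text
t: 37.85
tool_pos: [0.4053, -0.2548, 0.3852]
orientation: [2.357, 2.076, 0.001]
force: [0.1, 0.3, 0.2]
opening: 0.0606
gripper_force: 0.0
```

{"api": "arm_command", "payload": {
  "increments": [
    [-0.2, -0.015, 0, 0, 0, 0],
    [-0.357, -0.027, 0, 0, 0, 0],
    [-0.357, -0.027, 0, 0, 0, 0],
    [-0.357, -0.027, 0, 0, 0, 0],
    [-0.357, -0.027, 0, 0, 0, 0]
  ]
}}

```text
t: 38.48
tool_pos: [0.3913, -0.323, 0.385]
orientation: [-2.354, -2.08, -0.001]
force: [0.3, -0.6, 0.5]
opening: 0.0608
gripper_force: 0.0
```

```bash
python3 go.py .3889,-.3266,.22,-.125
python3 - <<'E'
from h import *
from plant import *
c=read_camera("top");i=c["image"][170:250,90:180,::-1]
cv2.imwrite("pics/t6.png",cv2.resize(i,None,fx=6,fy=6,interpolation=cv2.INTER_CUBIC))
E
```

```text
t 38.48 grasp [ 0.3914 -0.323   0.218 ] open 0.0608
[-0.0192, -0.01, -0.0101, 0.0001, -0.0001, 0.0006]
```

View pics/t6.png

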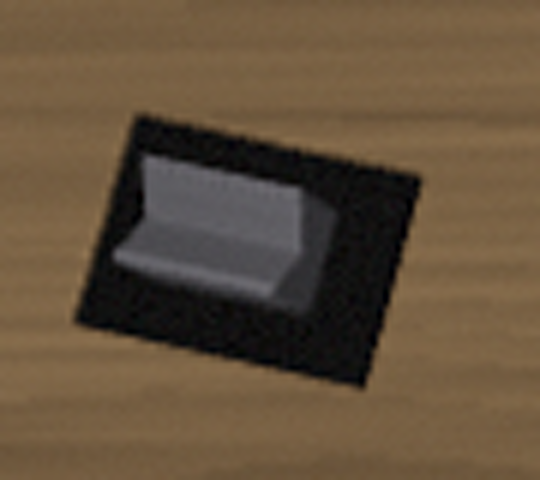

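The V-block's top face spans (145,155)–(300,185)–(270,297)–(115,258) in this 6x crop, with the mat around it. I'll check the offset.

Run:
```python
from h import *
c=pickle.load(open("top0.pkl","rb"))
Z=lambda p:(np.array(p)+.5)/6+[90,170]-.5
a=fit(ray(c,Z([(145,155),(300,185),(270,297),(115,258)]),.051),rect(.04,.06));b=fit(ray(c,Z([(137,114),(421,176),(365,388),(75,322)]),.006),rect(.085,.115))
print(a,b,np.linalg.norm(a[0]-b[0]))
```

```text
(array([0.52745883, 0.33597024]), np.float64(-0.23286961627029346), array([0.00063374, 0.00145395, 0.00138865, 0.00085777])) (array([0.52605391, 0.33494873]), np.float64(-0.234413541708997), array([0.00102326, 0.00134113, 0.00047406, 0.00127987])) 0.0017370298509845556
```

It sits 1.7 mm off the mat's centre with a negligible yaw error. Now I pick up the tin.

{"api": "arm_command", "payload": {
  "increments": [
    [-0.019, -0.01, 0.1, 0, 0, 0],
    [-0.019, -0.01, 0.28, 0, 0, 0],
    [-0.019, -0.01, 0.46, 0, 0, 0],
    [-0.019, -0.01, 0.56, 0, 0, 0],
    [-0.019, -0.01, 0.6, 0, 0, 0]
  ]
}}

```text
t: 39.15
tool_pos: [0.3881, -0.3269, 0.2636]
orientation: [-2.353, -2.078, -0.0]
force: [-0.6, -0.2, -0.2]
opening: 0.0604
gripper_force: 0.0
```

{"api": "arm_command", "payload": {
  "increments": [
    [0, 0, 0.05, 0, 0, 0],
    [0, 0, 0.1, 0, 0, 0],
    [0, 0, 0.13, 0, 0, 0],
    [0, 0, 0.14, 0, 0, 0],
    [0, 0, 0.14, 0, 0, 0]
  ]
}}

```text
t: 39.78
tool_pos: [0.3883, -0.3279, 0.237]
orientation: [2.356, 2.078, 0.0]
force: [-0.1, -0.6, 0.6]
opening: 0.0602
gripper_force: 0.0
```

```bash
python3 go.py .3889,-.3266,.0655,-.125
```

```text
t 39.77 grasp [ 0.3883 -0.3279  0.07  ] open 0.0602
[0.007, 0.0022, 0.0227, 0.0, 0.0, 0.0001]
```

{"api": "arm_command", "payload": {
  "increments": [
    [0.006, 0.002, 0.01, 0, 0, 0],
    [0.006, 0.002, 0.02, 0, 0, 0],
    [0.006, 0.002, 0.022, 0, 0, 0],
    [0.006, 0.002, 0.022, 0, 0, 0],
    [0.006, 0.002, 0.022, 0, 0, 0]
  ]
}}

```text
t: 40.4
tool_pos: [0.3888, -0.3267, 0.2326]
orientation: [2.356, 2.079, -0.0]
force: [0.6, -0.6, 0.1]
opening: 0.0602
gripper_force: 0.0
```

{"api": "arm_command", "payload": {
  "increments": [
    [0, 0, 0, 0, 0, 0],
    [0, 0, 0, 0, 0, 0],
    [0, 0, 0, 0, 0, 0],
    [0, 0, 0, 0, 0, 0],
    [0, 0, 0, 0, 0, 0]
  ],
  "fingers": 1
}}

```text
t: 41.02
tool_pos: [0.3888, -0.3267, 0.2326]
orientation: [-2.356, -2.079, -0.0]
force: [0.2, -1.3, -0.2]
opening: 0.0396
gripper_force: 24.9
```

```bash
python3 go.py .3889,-.3266,.065,-.125 .3889,-.3266,.2,-.125 .559,.1074,.2,-.125 .559,.1074,.0696,-.125
```

```text
t 41.02 grasp [ 0.3888 -0.3267  0.0656] open 0.0396
[0.0007, 0.0005, 0.0028, 0.0, -0.0, 0.0]
[0.0, 0.0, -0.675, 0.0, 0.0, 0.0]
[2.2591, 0.5733, 0.0, 0.0, 0.0, 0.0]
[-0.0, -0.0, 0.652, 0.0, 0.0, 0.0]
```

{"api": "arm_command", "payload": {
  "increments": [
    [0, 0, -0.1, 0, 0, 0],
    [0, 0, -0.25, 0, 0, 0],
    [0, 0, -0.42, 0, 0, 0],
    [0, 0, -0.6, 0, 0, 0],
    [0, 0, -0.68, 0, 0, 0]
  ]
}}

```text
t: 41.65
tool_pos: [0.3891, -0.327, 0.3705]
orientation: [2.354, 2.077, 0.0]
force: [0.7, 0.1, -2.6]
opening: 0.0398
gripper_force: 24.9
```

{"api": "arm_command", "payload": {
  "increments": [
    [0.12, 0.03, 0, 0, 0, 0],
    [0.32, 0.08, 0, 0, 0, 0],
    [0.55, 0.14, 0, 0, 0, 0],
    [0.78, 0.2, 0, 0, 0, 0],
    [1.0, 0.254, 0, 0, 0, 0]
  ]
}}

```text
t: 42.28
tool_pos: [0.4642, -0.133, 0.3672]
orientation: [-2.355, -2.078, 0.001]
force: [0.6, -0.6, -2.6]
opening: 0.0397
gripper_force: 24.9
```

{"api": "arm_command", "payload": {
  "increments": [
    [0.22, 0.06, 0, 0, 0, 0],
    [0.45, 0.11, 0, 0, 0, 0],
    [0.68, 0.17, 0, 0, 0, 0],
    [0.87, 0.22, 0, 0, 0, 0],
    [1.0, 0.254, 0, 0, 0, 0]
  ]
}}

```text
t: 42.9
tool_pos: [0.5394, 0.0594, 0.367]
orientation: [-2.353, -2.079, 0.002]
force: [-0.6, -0.7, -2.8]
opening: 0.0399
gripper_force: 24.9
```

{"api": "arm_command", "payload": {
  "increments": [
    [0.14, 0.04, 0, 0, 0, 0],
    [0.22, 0.056, 0, 0, 0, 0],
    [0.259, 0.066, 0, 0, 0, 0],
    [0.259, 0.066, 0, 0, 0, 0],
    [0.259, 0.066, 0, 0, 0, 0]
  ]
}}

```text
t: 43.52
tool_pos: [0.5588, 0.1066, 0.3685]
orientation: [2.356, 2.078, -0.001]
force: [-1.5, 0.9, -1.9]
opening: 0.0397
gripper_force: 24.9
```

{"api": "arm_command", "payload": {
  "increments": [
    [0, 0, 0.1, 0, 0, 0],
    [0, 0, 0.26, 0, 0, 0],
    [0, 0, 0.42, 0, 0, 0],
    [0, 0, 0.54, 0, 0, 0],
    [0, 0, 0.58, 0, 0, 0]
  ]
}}

```text
t: 44.15
tool_pos: [0.5575, 0.1067, 0.2493]
orientation: [-2.354, -2.076, 0.006]
force: [1.0, -0.5, -1.9]
opening: 0.0399
gripper_force: 24.9
```

{"api": "arm_command", "payload": {
  "increments": [
    [0, 0, 0, 0, 0, 0],
    [0, 0, 0, 0, 0, 0],
    [0, 0, 0, 0, 0, 0],
    [0, 0, 0, 0, 0, 0],
    [0, 0, 0, 0, 0, 0]
  ]
}}

```text
t: 44.78
tool_pos: [0.559, 0.1073, 0.2529]
orientation: [2.355, 2.078, 0.001]
force: [-0.6, 0.0, -2.8]
opening: 0.0396
gripper_force: 24.9
```

```bash
python3 go.py .559,.1074,.0707,-.13
```

```text
t 44.77 grasp [0.5591 0.1073 0.0859] open 0.0396
[0.0003, -0.0003, 0.0761, 0.0002, -0.0, 0.0017]
```

{"api": "arm_command", "payload": {
  "increments": [
    [0, 0, 0.02, 0, 0, 0.001],
    [0, 0, 0.04, 0, 0, 0.0015],
    [0, 0, 0.06, 0, 0, 0.0015],
    [0, 0, 0.073, 0, 0, 0.0015],
    [0, 0, 0.073, 0, 0, 0.0015]
  ]
}}

```text
t: 45.4
tool_pos: [0.5589, 0.1073, 0.2378]
orientation: [-2.36, -2.073, 0.0]
force: [0.7, 0.8, -2.5]
opening: 0.0397
gripper_force: 24.9
```

{"api": "arm_command", "payload": {
  "increments": [
    [0, 0, 0.002, 0, 0, 0],
    [0, 0, 0.004, 0, 0, 0],
    [0, 0, 0.006, 0, 0, 0],
    [0, 0, 0.006, 0, 0, 0],
    [0, 0, 0.006, 0, 0, 0]
  ]
}}

```text
t: 46.02
tool_pos: [0.559, 0.1073, 0.2376]
orientation: [2.36, 2.073, 0.0]
force: [-4.7, -0.9, 5.4]
opening: 0.0398
gripper_force: 24.9
```

{"api": "arm_command", "payload": {
  "increments": [
    [0, 0, -0.002, 0, 0, 0],
    [0, 0, -0.004, 0, 0, 0],
    [0, 0, -0.004, 0, 0, 0],
    [0, 0, -0.004, 0, 0, 0],
    [0, 0, -0.004, 0, 0, 0]
  ],
  "fingers": -0.5
}}

```text
t: 46.65
tool_pos: [0.5589, 0.1073, 0.2375]
orientation: [-2.36, -2.073, 0.0]
force: [0.3, -0.9, -0.5]
opening: 0.0698
gripper_force: 0.0
```

{"api": "arm_command", "payload": {
  "increments": [
    [0, 0, -0.1, 0, 0, 0],
    [0, 0, -0.28, 0, 0, 0],
    [0, 0, -0.5, 0, 0, 0],
    [0, 0, -0.7, 0, 0, 0],
    [0, 0, -0.75, 0, 0, 0]
  ]
}}

```text
t: 47.28
tool_pos: [0.5597, 0.1074, 0.3928]
orientation: [2.357, 2.07, 0.009]
force: [1.1, 0.2, -0.2]
opening: 0.0698
gripper_force: 0.0
```

```bash
python3 go.py .4787,-.3325,.22,-.13
```

```text
t 47.27 grasp [0.561  0.1075 0.2258] open 0.0698
[-2.2334, -0.118, 0.0244, 0.0023, -0.0005, 0.0002]
```

{"api": "arm_command", "payload": {
  "increments": [
    [-0.15, -0.01, 0, 0, 0, 0],
    [-0.4, -0.02, 0, 0, 0, 0],
    [-0.68, -0.035, 0, 0, 0, 0],
    [-0.96, -0.05, 0, 0, 0, 0],
    [-1.0, -0.05, 0, 0, 0, 0]
  ]
}}

```text
t: 47.9
tool_pos: [0.5222, -0.0926, 0.3871]
orientation: [-2.364, -2.068, 0.002]
force: [-0.8, 0.6, 1.0]
opening: 0.0696
gripper_force: 0.0
```

{"api": "arm_command", "payload": {
  "increments": [
    [-0.25, -0.01, 0, 0, 0, 0],
    [-0.52, -0.03, 0, 0, 0, 0],
    [-0.8, -0.04, 0, 0, 0, 0],
    [-0.96, -0.05, 0, 0, 0, 0],
    [-1.0, -0.05, 0, 0, 0, 0]
  ],
  "fingers": -0.65
}}

```text
t: 48.52
tool_pos: [0.4872, -0.2877, 0.387]
orientation: [-2.362, -2.07, 0.0]
force: [-0.3, 0.6, 0.3]
opening: 0.0767
gripper_force: 0.0
```

{"api": "arm_command", "payload": {
  "increments": [
    [-0.15, -0.01, 0, 0, 0, 0],
    [-0.232, -0.013, 0, 0, 0, 0],
    [-0.232, -0.013, 0, 0, 0, 0],
    [-0.232, -0.013, 0, 0, 0, 0],
    [-0.232, -0.013, 0, 0, 0, 0]
  ]
}}

```text
t: 49.15
tool_pos: [0.4792, -0.3315, 0.3876]
orientation: [-2.359, -2.074, -0.0]
force: [0.5, 0.6, -1.2]
opening: 0.0767
gripper_force: 0.0
```

```bash
python3 go.py .4787,-.3325,.22,-.13
```

```text
t 49.15 grasp [ 0.4792 -0.3315  0.2206] open 0.0767
[-0.005, -0.0019, 0.0029, 0.0, -0.0001, 0.0005]
```

{"api": "arm_command", "payload": {
  "increments": [
    [-0.005, -0.002, 0.1, 0, 0, 0],
    [-0.005, -0.002, 0.3, 0, 0, 0],
    [-0.005, -0.002, 0.5, 0, 0, 0],
    [-0.005, -0.002, 0.68, 0, 0, 0],
    [-0.005, -0.002, 0.75, 0, 0, 0]
  ]
}}

```text
t: 49.78
tool_pos: [0.477, -0.3321, 0.2335]
orientation: [-2.356, -2.07, 0.001]
force: [-0.2, 0.3, 1.3]
opening: 0.0768
gripper_force: 0.0
```

{"api": "arm_command", "payload": {
  "increments": [
    [0, 0, 0.01, 0, 0, 0],
    [0, 0, 0.02, 0, 0, 0],
    [0, 0, 0.02, 0, 0, 0],
    [0, 0, 0.02, 0, 0, 0],
    [0, 0, 0.02, 0, 0, 0]
  ]
}}

```text
t: 50.4
tool_pos: [0.4785, -0.3335, 0.2342]
orientation: [2.36, 2.072, 0.0]
force: [0.3, -0.0, -0.3]
opening: 0.0765
gripper_force: 0.0
```

{"api": "arm_command", "payload": {
  "increments": [
    [0, 0, 0, 0, 0, 0],
    [0, 0, 0, 0, 0, 0],
    [0, 0, 0, 0, 0, 0],
    [0, 0, 0, 0, 0, 0],
    [0, 0, 0, 0, 0, 0]
  ],
  "fingers": 1
}}

```text
t: 51.02
tool_pos: [0.4783, -0.3334, 0.2335]
orientation: [2.361, 2.073, 0.0]
force: [1.0, -0.0, 0.0]
opening: 0.0579
gripper_force: 25.0
```

```bash
python3 go.py .4787,-.3325,.065,-.13 .4787,-.3325,.2,-.13 .5464,.0199,.2,-.13
```

```text
t 51.02 grasp [ 0.4784 -0.3334  0.0665] open 0.0579
[0.0047, 0.0012, 0.0077, 0.0, -0.0, 0.0002]
[0.0, 0.0, -0.675, 0.0, 0.0, 0.0]
[1.791, 0.1072, 0.0, 0.0, 0.0, 0.0]
```

{"api": "arm_command", "payload": {
  "increments": [
    [0, 0, -0.1, 0, 0, 0],
    [0, 0, -0.25, 0, 0, 0],
    [0, 0, -0.42, 0, 0, 0],
    [0, 0, -0.6, 0, 0, 0],
    [0, 0, -0.67, 0, 0, 0]
  ]
}}

```text
t: 51.65
tool_pos: [0.4788, -0.3338, 0.3714]
orientation: [2.357, 2.07, 0.001]
force: [0.1, -0.1, -2.3]
opening: 0.0574
gripper_force: 25.0
```

{"api": "arm_command", "payload": {
  "increments": [
    [0.12, 0.01, 0, 0, 0, 0],
    [0.32, 0.02, 0, 0, 0, 0],
    [0.55, 0.03, 0, 0, 0, 0],
    [0.78, 0.05, 0, 0, 0, 0],
    [1.0, 0.06, 0, 0, 0, 0]
  ]
}}

```text
t: 52.28
tool_pos: [0.5156, -0.1338, 0.3656]
orientation: [-2.358, -2.072, 0.002]
force: [1.4, -0.5, -2.9]
opening: 0.0575
gripper_force: 25.0
```

{"api": "arm_command", "payload": {
  "increments": [
    [0.22, 0.01, 0, 0, 0, 0],
    [0.44, 0.03, 0, 0, 0, 0],
    [0.63, 0.04, 0, 0, 0, 0],
    [0.75, 0.05, 0, 0, 0, 0],
    [0.79, 0.05, 0, 0, 0, 0]
  ]
}}

```text
t: 52.9
tool_pos: [0.5456, 0.021, 0.3658]
orientation: [-2.356, -2.074, 0.003]
force: [0.5, -0.8, -2.7]
opening: 0.0575
gripper_force: 25.0
```

{"api": "arm_command", "payload": {
  "increments": [
    [0, 0, 0.1, 0, 0, 0],
    [0, 0, 0.26, 0, 0, 0],
    [0, 0, 0.42, 0, 0, 0],
    [0, 0, 0.54, 0, 0, 0],
    [0, 0, 0.58, 0, 0, 0]
  ]
}}

```text
t: 53.52
tool_pos: [0.5446, 0.0178, 0.2479]
orientation: [-2.359, -2.069, 0.006]
force: [-0.5, -0.2, -3.4]
opening: 0.0576
gripper_force: 25.0
```

{"api": "arm_command", "payload": {
  "increments": [
    [0, 0, 0, 0, 0, 0],
    [0, 0, 0, 0, 0, 0],
    [0, 0, 0, 0, 0, 0],
    [0, 0, 0, 0, 0, 0],
    [0, 0, 0, 0, 0, 0]
  ]
}}

```text
t: 54.15
tool_pos: [0.5465, 0.0188, 0.2519]
orientation: [2.36, 2.073, 0.001]
force: [-1.0, 0.3, -2.1]
opening: 0.0576
gripper_force: 25.0
```

```bash
python3 go.py .5464,.0192,.0716,-.13
```

```text
t 54.15 grasp [0.5466 0.0188 0.0849] open 0.0576
[0.0018, -0.0008, 0.0664, 0.0002, -0.0, 0.0002]
```

{"api": "arm_command", "payload": {
  "increments": [
    [0.001, 0, 0.02, 0, 0, 0],
    [0.001, 0, 0.04, 0, 0, 0],
    [0.001, 0, 0.055, 0, 0, 0],
    [0.001, 0, 0.064, 0, 0, 0],
    [0.001, 0, 0.064, 0, 0, 0]
  ]
}}

```text
t: 54.78
tool_pos: [0.5464, 0.019, 0.2387]
orientation: [-2.361, -2.073, 0.0]
force: [0.5, -0.0, -1.7]
opening: 0.0575
gripper_force: 25.0
```

{"api": "arm_command", "payload": {
  "increments": [
    [0, 0, 0.002, 0, 0, 0],
    [0, 0, 0.004, 0, 0, 0],
    [0, 0, 0.006, 0, 0, 0],
    [0, 0, 0.006, 0, 0, 0],
    [0, 0, 0.006, 0, 0, 0]
  ]
}}

```text
t: 55.4
tool_pos: [0.5465, 0.019, 0.2385]
orientation: [2.36, 2.073, 0.0]
force: [-4.3, 0.2, 7.6]
opening: 0.0575
gripper_force: 25.0
```

{"api": "arm_command", "payload": {
  "increments": [
    [0, 0, -0.002, 0, 0, 0],
    [0, 0, -0.004, 0, 0, 0],
    [0, 0, -0.004, 0, 0, 0],
    [0, 0, -0.004, 0, 0, 0],
    [0, 0, -0.004, 0, 0, 0]
  ],
  "fingers": -0.65
}}

```text
t: 56.02
tool_pos: [0.5464, 0.019, 0.2383]
orientation: [2.361, 2.073, -0.0]
force: [0.0, 0.0, -0.5]
opening: 0.0766
gripper_force: 0.0
```

{"api": "arm_command", "payload": {
  "increments": [
    [0, 0, -0.1, 0, 0, 0],
    [0, 0, -0.28, 0, 0, 0],
    [0, 0, -0.5, 0, 0, 0],
    [0, 0, -0.7, 0, 0, 0],
    [0, 0, -0.75, 0, 0, 0]
  ]
}}

```text
t: 56.65
tool_pos: [0.5472, 0.0189, 0.3918]
orientation: [2.358, 2.071, 0.006]
force: [0.2, -0.4, 0.2]
opening: 0.0767
gripper_force: 0.0
```

{"api": "arm_command", "payload": {
  "increments": [
    [-0.15, 0.03, 0, 0, 0, 0],
    [-0.4, 0.08, 0, 0, 0, 0],
    [-0.68, 0.14, 0, 0, 0, 0],
    [-0.94, 0.2, 0, 0, 0, 0],
    [-1.0, 0.21, 0, 0, 0, 0]
  ]
}}

```text
t: 57.28
tool_pos: [0.5617, -0.1877, 0.3865]
orientation: [-2.363, -2.068, 0.002]
force: [0.1, 1.0, -0.7]
opening: 0.0769
gripper_force: 0.0
```

{"api": "arm_command", "payload": {
  "increments": [
    [-0.22, 0.05, 0, 0, 0, 0],
    [-0.47, 0.1, 0, 0, 0, 0],
    [-0.66, 0.14, 0, 0, 0, 0],
    [-0.737, 0.153, 0, 0, 0, 0],
    [-0.737, 0.153, 0, 0, 0, 0]
  ]
}}

```text
t: 57.9
tool_pos: [0.5735, -0.3347, 0.3873]
orientation: [-2.36, -2.071, 0.0]
force: [-0.2, 0.8, -0.6]
opening: 0.0764
gripper_force: 0.0
```

```bash
python3 go.py .5735,-.3348,.22,-.13
```

```text
t 57.90 grasp [ 0.5733 -0.3345  0.2203] open 0.0764
[-0.0004, 0.0, 0.0015, -0.0004, -0.0004, -0.0]
```

{"api": "arm_command", "payload": {
  "increments": [
    [0, 0, 0.1, 0, 0, 0],
    [0, 0, 0.3, 0, 0, 0],
    [0, 0, 0.5, 0, 0, 0],
    [0, 0, 0.68, 0, 0, 0],
    [0, 0, 0.75, 0, 0, 0]
  ]
}}

```text
t: 58.52
tool_pos: [0.5725, -0.3324, 0.2341]
orientation: [-2.354, -2.071, 0.002]
force: [-1.2, -1.4, -0.4]
opening: 0.0767
gripper_force: 0.0
```

{"api": "arm_command", "payload": {
  "increments": [
    [0, 0, 0, 0, 0, 0],
    [0, 0, 0, 0, 0, 0],
    [0, 0, 0, 0, 0, 0],
    [0, 0, 0, 0, 0, 0],
    [0, 0, 0, 0, 0, 0]
  ]
}}

```text
t: 59.15
tool_pos: [0.5736, -0.335, 0.2389]
orientation: [2.36, 2.072, 0.0]
force: [-0.8, 0.0, 0.7]
opening: 0.0768
gripper_force: 0.0
```

{"api": "arm_command", "payload": {
  "increments": [
    [0, 0, 0, 0, 0, 0],
    [0, 0, 0, 0, 0, 0],
    [0, 0, 0, 0, 0, 0],
    [0, 0, 0, 0, 0, 0],
    [0, 0, 0, 0, 0, 0]
  ],
  "fingers": 1
}}

```text
t: 59.78
tool_pos: [0.5736, -0.3349, 0.2383]
orientation: [2.36, 2.073, 0.0]
force: [0.7, -0.8, -0.8]
opening: 0.0476
gripper_force: 25.0
```

```bash
python3 go.py .5735,-.3348,.07,-.13 .5735,-.3348,.205,-.13 .5342,-.0635,.205,-.13
```

```text
t 59.77 grasp [ 0.5736 -0.3349  0.0713] open 0.0476
[0.0004, -0.0005, 0.0064, 0.0, -0.0, 0.0002]
[0.0, 0.0, -0.675, 0.0, 0.0, 0.0]
[1.3196, -0.3707, -0.0, 0.0, 0.0, 0.0]
```

{"api": "arm_command", "payload": {
  "increments": [
    [0, 0, -0.1, 0, 0, 0],
    [0, 0, -0.25, 0, 0, 0],
    [0, 0, -0.42, 0, 0, 0],
    [0, 0, -0.6, 0, 0, 0],
    [0, 0, -0.67, 0, 0, 0]
  ]
}}

```text
t: 60.4
tool_pos: [0.574, -0.3352, 0.3767]
orientation: [2.357, 2.07, 0.002]
force: [1.1, 0.1, -3.1]
opening: 0.0476
gripper_force: 25.0
```

{"api": "arm_command", "payload": {
  "increments": [
    [0.12, -0.03, 0, 0, 0, 0],
    [0.32, -0.09, 0, 0, 0, 0],
    [0.55, -0.15, 0, 0, 0, 0],
    [0.78, -0.22, 0, 0, 0, 0],
    [1.0, -0.281, 0, 0, 0, 0]
  ]
}}

```text
t: 61.02
tool_pos: [0.5429, -0.1277, 0.3717]
orientation: [-2.36, -2.072, 0.001]
force: [-0.3, 1.0, -1.7]
opening: 0.0478
gripper_force: 25.0
```

{"api": "arm_command", "payload": {
  "increments": [
    [0.18, -0.05, 0, 0, 0, 0],
    [0.28, -0.08, 0, 0, 0, 0],
    [0.32, -0.09, 0, 0, 0, 0],
    [0.32, -0.09, 0, 0, 0, 0],
    [0.32, -0.09, 0, 0, 0, 0]
  ]
}}

```text
t: 61.65
tool_pos: [0.5342, -0.0646, 0.3723]
orientation: [2.361, 2.072, -0.001]
force: [-0.3, 0.2, -2.4]
opening: 0.0477
gripper_force: 25.0
```

{"api": "arm_command", "payload": {
  "increments": [
    [0, 0, 0.1, 0, 0, 0],
    [0, 0, 0.26, 0, 0, 0],
    [0, 0, 0.42, 0, 0, 0],
    [0, 0, 0.54, 0, 0, 0],
    [0, 0, 0.58, 0, 0, 0]
  ]
}}

```text
t: 62.28
tool_pos: [0.5327, -0.0638, 0.253]
orientation: [-2.358, -2.07, 0.005]
force: [0.3, -0.4, -2.3]
opening: 0.0477
gripper_force: 25.0
```

{"api": "arm_command", "payload": {
  "increments": [
    [0, 0, 0, 0, 0, 0],
    [0, 0, 0, 0, 0, 0],
    [0, 0, 0, 0, 0, 0],
    [0, 0, 0, 0, 0, 0],
    [0, 0, 0, 0, 0, 0]
  ]
}}

```text
t: 62.9
tool_pos: [0.5342, -0.0635, 0.2567]
orientation: [2.36, 2.073, 0.001]
force: [-0.4, 0.4, -2.8]
opening: 0.0475
gripper_force: 25.0
```

```bash
python3 go.py .5343,-.0635,.0763,-.13
```

```text
t 62.90 grasp [ 0.5343 -0.0636  0.0897] open 0.0475
[0.0002, 0.0005, 0.067, 0.0002, 0.0, 0.0002]
```

{"api": "arm_command", "payload": {
  "increments": [
    [0, 0, 0.02, 0, 0, 0],
    [0, 0, 0.04, 0, 0, 0],
    [0, 0, 0.055, 0, 0, 0],
    [0, 0, 0.064, 0, 0, 0],
    [0, 0, 0.064, 0, 0, 0]
  ]
}}

```text
t: 63.52
tool_pos: [0.5341, -0.0635, 0.2435]
orientation: [-2.36, -2.073, 0.0]
force: [0.1, -0.1, -2.8]
opening: 0.048
gripper_force: 25.0
```

{"api": "arm_command", "payload": {
  "increments": [
    [0, 0, 0.002, 0, 0, 0],
    [0, 0, 0.004, 0, 0, 0],
    [0, 0, 0.006, 0, 0, 0],
    [0, 0, 0.006, 0, 0, 0],
    [0, 0, 0.006, 0, 0, 0]
  ]
}}

```text
t: 64.15
tool_pos: [0.5342, -0.0635, 0.2432]
orientation: [2.36, 2.073, 0.0]
force: [-4.3, 0.5, 5.5]
opening: 0.0474
gripper_force: 25.0
```

Contact again, so I release, lift, retreat towards −y and take a last look.

{"api": "arm_command", "payload": {
  "increments": [
    [0, 0, -0.002, 0, 0, 0],
    [0, 0, -0.004, 0, 0, 0],
    [0, 0, -0.004, 0, 0, 0],
    [0, 0, -0.004, 0, 0, 0],
    [0, 0, -0.004, 0, 0, 0]
  ],
  "fingers": -0.6
}}

```text
t: 64.78
tool_pos: [0.5341, -0.0635, 0.2431]
orientation: [-2.36, -2.073, 0.0]
force: [-0.1, -0.8, -0.3]
opening: 0.0744
gripper_force: 0.0
```

{"api": "arm_command", "payload": {
  "increments": [
    [0, 0, -0.1, 0, 0, 0],
    [0, 0, -0.28, 0, 0, 0],
    [0, 0, -0.5, 0, 0, 0],
    [0, 0, -0.75, 0, 0, 0],
    [0, 0, -0.9, 0, 0, 0]
  ]
}}

```text
t: 65.4
tool_pos: [0.5343, -0.0636, 0.4263]
orientation: [2.358, 2.071, 0.003]
force: [0.3, -0.4, -0.1]
opening: 0.0742
gripper_force: 0.0
```

{"api": "arm_command", "payload": {
  "increments": [
    [-0.15, -0.05, 0, 0, 0, 0],
    [-0.4, -0.12, 0, 0, 0, 0],
    [-0.65, -0.2, 0, 0, 0, 0],
    [-0.9, -0.25, 0, 0, 0, 0],
    [-1.0, -0.3, 0, 0, 0, 0]
  ]
}}

```text
t: 66.03
tool_pos: [0.4476, -0.2564, 0.4231]
orientation: [2.363, 2.07, -0.001]
force: [-0.8, 0.6, 0.8]
opening: 0.0748
gripper_force: 0.0
```

{"api": "arm_command", "payload": {
  "increments": [
    [-0.2, -0.05, 0, 0, 0, 0],
    [-0.4, -0.12, 0, 0, 0, 0],
    [-0.6, -0.2, 0, 0, 0, 0],
    [-0.6, -0.2, 0, 0, 0, 0],
    [-0.6, -0.2, 0, 0, 0, 0]
  ]
}}

```text
t: 66.65
tool_pos: [0.3936, -0.3677, 0.423]
orientation: [-2.361, -2.072, -0.001]
force: [0.7, 0.6, 0.7]
opening: 0.0745
gripper_force: 0.0
```

Run:
```python
from h import *
from plant import *
c=read_camera("top");a=pickle.load(open("top0.pkl","rb"))["image"][:,:,::-1]
f=lambda i:cv2.resize(i[130:240,90:340],None,fx=2.6,fy=2.6,interpolation=cv2.INTER_CUBIC)
cv2.imwrite("pics/end.png",np.vstack([f(a),f(c["image"][:,:,::-1])]));print(read_state()["t"])
```

```text
66.7
```

View pics/end.png

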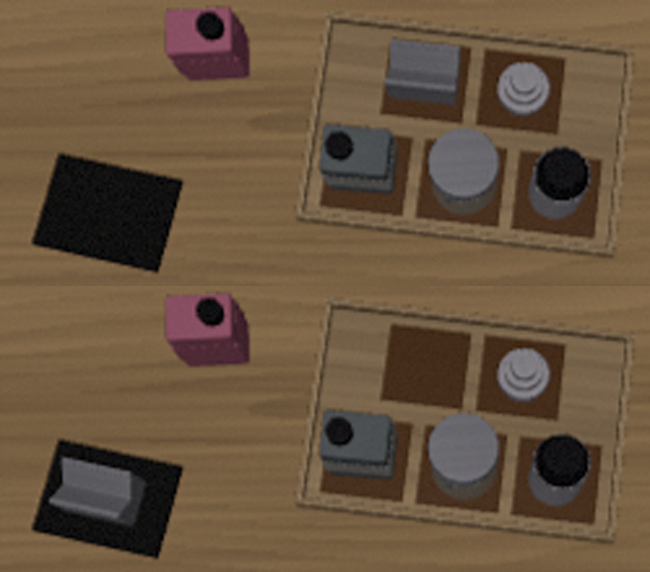

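In the before and after views, the tin (357,443), jar (463,455) and canister (560,465) match their starting places. The pulley (523,374) hasn't moved and the V-block (97,492) is centred on the mat. I'm handing in.

```bash
python3 -c "
from plant import *
print(close_job())"
```

```text
the job is handed in; nothing more can be done
None
```

I handed the job in at about 67 s (no verdict came back): the V-block is upright about 2 mm off the mat's centre with its groove along the longer side, all three containers are upright on their own cork pads, and the pulley hasn't moved.

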